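Lap a batch of blanks with three turns of the crank

TASK

Put every aluminium blank on the bench flat into the nest cavity of its own outline and size, and only then turn the crank exactly three full turns clockwise (seen from above; there is no counter, and going further would grind off too much), letting go of it with the blanks still in the nest. Then unload all the blanks into the white tray, each lying flat on the tray's floor, and leave the crank where it ended and the other things on the bench alone.

Things in the scene. Friction and masses are not known exactly. Their poses are not given: they have to be found in the camera images.
- blank_round_l_mid (a point): blank: large round aluminium disc, 46 mm diameter, 16 mm thick, 25 to 105 g; the point is its centre, half-way up, z is its thickness axis (either face may be up). Lies flat on the bench to begin with; may be absent
- blank_round_s_mid (a point): blank: small round aluminium disc, 34 mm diameter, 16 mm thick, 25 to 105 g; the point is its centre, half-way up, z is its thickness axis (either face may be up). Lies flat on the bench to begin with; may be absent
- blank_square_mid (a point): blank: square aluminium plate, 38 x 38 mm, sides along its x and y, 16 mm thick, 25 to 105 g; the point is its centre, half-way up, z is its thickness axis (either face may be up). Lies flat on the bench to begin with; may be absent
- blank_oblong_mid (a point): blank: oblong aluminium plate, 52 mm along its x, 28 mm along its y, 16 mm thick, 25 to 105 g; the point is its centre, half-way up, z is its thickness axis (either face may be up). Lies flat on the bench to begin with; may be absent
- cavity_round_l (a point): cavity in the nest plate, round, 51 mm diameter, 2.5 mm wider all round than its blank, with a 2.5 mm bevelled rim; the point is the centre of its mouth, level with the nest's top face, z up. 6 mm deep to the abrasive plate below, so that a seated blank stands 10 mm proud and its centre is 2 mm above this point. Cavity centres are 80 mm apart in a 2 x 2 pattern and move with the nest
- cavity_round_s (a point): cavity in the nest plate, round, 39 mm diameter, 2.5 mm wider all round than its blank, with a 2.5 mm bevelled rim; the point is the centre of its mouth, level with the nest's top face, z up. 6 mm deep to the abrasive plate below, so that a seated blank stands 10 mm proud and its centre is 2 mm above this point. Cavity centres are 80 mm apart in a 2 x 2 pattern and move with the nest
- cavity_square (a point): cavity in the nest plate, square, 43 mm, sides along x and y, 2.5 mm wider all round than its blank, with a 2.5 mm bevelled rim; the point is the centre of its mouth, level with the nest's top face, z up. 6 mm deep to the abrasive plate below, so that a seated blank stands 10 mm proud and its centre is 2 mm above this point. Cavity centres are 80 mm apart in a 2 x 2 pattern and move with the nest
- cavity_oblong (a point): cavity in the nest plate, oblong, 57 mm along x and 33 mm along y, 2.5 mm wider all round than its blank, with a 2.5 mm bevelled rim; the point is the centre of its mouth, level with the nest's top face, z up. 6 mm deep to the abrasive plate below, so that a seated blank stands 10 mm proud and its centre is 2 mm above this point. Cavity centres are 80 mm apart in a 2 x 2 pattern and move with the nest
- nest_mark (a point): centre of the top face of the sliding nest: aluminium plate 156 x 156 x 6 mm, top 30 mm above the bench, axes as the cavities'. The crank's screw draws it 2 mm along its +x (away from the crank) per clockwise turn, too little to count turns by with noisy readings
- base_mark (a point): point of the grey fixed base (325 x 176 mm) at which nest_mark lies at the start, before any cranking; same axes
- crank_knob (a point): middle of the crank's upright black knob: 20 mm diameter, 43 mm tall, 45 mm from the crank axis, spinning freely on its pin, so it can be held from above with a constant tool orientation and carried round. Its middle is 68 mm above the bench, its top 90 mm, the steel arm below it ends 45 mm above the bench. It may start at any angle
- crank_axis (a point): point on the crank's vertical axis at the height of crank_knob, above a round grey housing (82 mm diameter) on the robot's side of the nest. Turned clockwise seen from above; about 3 N at the knob; it stays where it is left; backwards it meets a stop after under a quarter turn from the start. No dial or counter
- crankbox: the crank unit as a whole (housing, arm and knob); origin on the crank axis, at the underside of the housing, 14 mm above the bench
- tray: white outgoing tray, 190 (its x) x 220 (its y) x 14 mm, walls and floor 4 mm, empty at the start, fixed to the bench; origin at the centre of its underside
- loupe: bystander, not part of the job, to be left alone: black loupe, 34 mm diameter, 30 mm high; loose on the bench, origin on its underside
- tweezers: bystander, not part of the job, to be left alone: steel tweezers, 125 mm long; loose on the bench, origin on its underside
- bottle: bystander, not part of the job, to be left alone: glass bottle, 56 mm diameter, 110 mm high; loose on the bench, origin on its underside
- pot: bystander, not part of the job, to be left alone: white ceramic pot, 60 mm diameter, 35 mm high; loose on the bench, origin on its underside
- gauge_block: bystander, not part of the job, to be left alone: dark steel block 30 x 50 x 20 mm; loose on the bench, origin on its underside
- marker: bystander, not part of the job, to be left alone: blue rod-shaped marker, 12 mm diameter, 130 mm long; loose on the bench, origin on its underside
There are look-alikes about, which are no part of the job. Leave any orange or pink look-alike of the part that bears blank_square_mid alone.

How it is judged:
By the outcome, as a careful person would: the job done as asked, in the order asked, and still so for the second after the job is handed in, with the robot touching nothing.
Of blank_round_l, blank_round_s, blank_square, blank_oblong only 2 to 4 are there at a start; the rules pass over those that are not, and their reading is None.
At some moment in a run one of blank_round_l, blank_round_s, blank_square, blank_oblong may be knocked a few centimetres aside while the robot is not near it.
Once in a run the grip may slacken for a moment while it holds something.
It also fails if it takes over 210 s, if anything falls off the work surface, if the arm or the gripper's body presses on something with over 40 N, if the wrist force passes 120 N, or if a joint passes its speed limit or range.

ROBOT

A 7-joint arm with a two-finger parallel gripper is mounted at the origin on the work surface. World frame = base frame: x ahead of the robot, y to its left, z up, the work surface at z = 0. Lengths are in m, angles in rad, forces in N, time in s.
With the tool pointing down it reaches from about 0.425 to 1.025 m from the base axis. Payload 9.4 kg.
Tool frame: the origin (TCP) lies on the centre line of the jaws, within the pads' length; the fingertips stand 19 mm ahead of it and the grasp point (between the pads) is the TCP; y points along the fingers, z is the direction in which the jaws open and shut, and the axes are right-handed (so a half turn about y gives the same grasp; the last joint's range is limited). The gripper opens to 93 mm and grips with 3 to 60 N. Pads are 15 mm wide; open, the fingers measure 128 mm over their backs; the gripper's body (75 mm by 188 mm) begins 65 mm behind the grasp point.
Start: joints at [1.174, 0.599, -0.003, 1.599, 0.002, 0.943, -0.08], TCP at [0.228, -0.688, 0.238] pointing down, gripper open.
Joint ranges: [-2.57, 2.57], [-0.35, 1.97], [-1.29, 1.29], [0.11, 2.56], [-1.05, 4.19], [0.11, 1.86], [-2.63, 2.63]. Speed limits (rad/s): [2.22, 2.22, 3.01, 3.01, 3.14, 3.14, 3.14].

INTERFACE

Orientations are given as a rotation vector (axis times angle).
In Python, from workcell import ctrl gives the robot as it stands.
- The arm moves only by the shell command python3 -m pendant 'ROWS' [OPENING]. ROWS is JSON, a list of rows, each an object with "dp": the shift along the tool's x, y, z in mm, a list of three; "angular": the turn, a rotation vector about the tool's x, y, z in rad, a list of three. In form: [{"dp": [tx, ty, tz], "angular": [ax, ay, az]}, ...]. A call has 1 to 8 rows; each row is the pose to reach, as a shift and turn from the pose commanded when the call began, along the tool's axes at that moment; what a row does not reach only later rows make up. A row lasts 1/8 s, in which the tool goes at most 62.5 mm and 10.7 degrees, less where a joint would pass 70% of its speed; a pose out of reach is approached as far as the arm can. A call with a gripper value outside its range is refused whole. OPENING is the finger opening in mm, from 0 to 93, set as the call begins (- or left out, the last holds). The fingers move at their own pace and stop on an object; the grip force is fixed at half the most. Time passes only in rows, so rows that repeat a pose let the fingers close. It gives the time, the measured TCP pose, the force and the opening at its end, in the units of the state.
- ctrl.read_state(): the state, without advancing time (a new reading comes with each control period).
- ctrl.snapshot(name): name is "scene" or "top" or "wrist"; returns a dict with "frame" (480x640x3 uint8, blue, green, red), "depth" (480x640 float32, m along the optical axis (not along the pixel's ray), 0 where there is no reading), "fx", "fy", "cx", "cy" (pixels), "R" (3x3) and "t" (3): a world point X has camera coordinates R X + t. Camera axes: x right, y down, z forward; pixel columns grow to the right and rows downward; lengths in m; the calibration is good to about 2 mm. A picture is of the moment at which its call begins.
- ctrl.finish_job(): hands the job in, once; it reports no verdict.
The state is a dict: "time": time; "joint_positions": joint angles; "joint_velocities": joint speeds; "joint_torque": joint torques, N m; "tcp_pos": TCP position; "tool_rot": TCP orientation; "ft_force": force on the tool from outside, world axes, zero at the start; "torque": the same for the moment, N m; "grip_width": opening from 0.0 (shut) to 1.0 (fully open).
Only numpy, scipy, OpenCV 4.12 (cv2) and the standard library are available. Lean on these libraries where they do the work, as an engineer would, in place of code of your own. Each camera call takes 0.05 s, during which the arm holds its last target. There are 200 camera calls.

## Working session

There is one attempt and no reset: what is moved stays moved. The work goes in short steps, Python scripts to look and compute and a shell command to move; the robot and the scene stay as the last step left them, time stands still between calls to the robot, and variables do not carry over. Pictures are saved under pics/ and viewed, about 12 in all and at most 16, crops included, and the job is handed in when it is done.

```bash
mkdir -p pics; ls; python3 - <<'E'
from workcell import ctrl
import cv2,numpy as np
s=ctrl.read_state();print({k:np.round(v,3).tolist() for k,v in s.items()})
for n in("scene","top"):
    d=ctrl.snapshot(n);cv2.imwrite(f"pics/{n}0.png",d["frame"]);np.savez(f"{n}0.npz",**d)
    print(n,d["fx"],d["cx"],d["cy"],np.round(d["R"],3).tolist(),np.round(d["t"],3))
E
```

```text
pics
{'time': 0.0, 'joint_positions': [1.174, 0.6, -0.003, 1.6, 0.002, 0.943, -0.08], 'joint_velocities': [-0.001, 0.001, -0.0, -0.001, -0.001, 0.0, 0.0], 'joint_torque': [0.0, -76.508, 1.497, -25.236, -0.052, 0.017, 0.0], 'tcp_pos': [0.228, -0.688, 0.237], 'tool_rot': [-0.331, 2.05, -2.047], 'ft_force': [-0.339, -0.801, 0.705], 'torque': [-0.022, -0.019, -0.008], 'grip_width': 0.998}
scene 467.60109566497334 315.2841834011421 235.79251150049282 [[0.052, 0.999, 0.005], [0.715, -0.034, -0.699], [-0.698, 0.04, -0.715]] [ 0.025 -0.364  1.379]
top 601.6385333700474 322.0444721858781 242.52829662147184 [[-0.041, -0.999, 0.002], [-0.978, 0.04, -0.203], [0.202, -0.01, -0.979]] [-0.041  0.577  1.505]
```

View pics/top0.png

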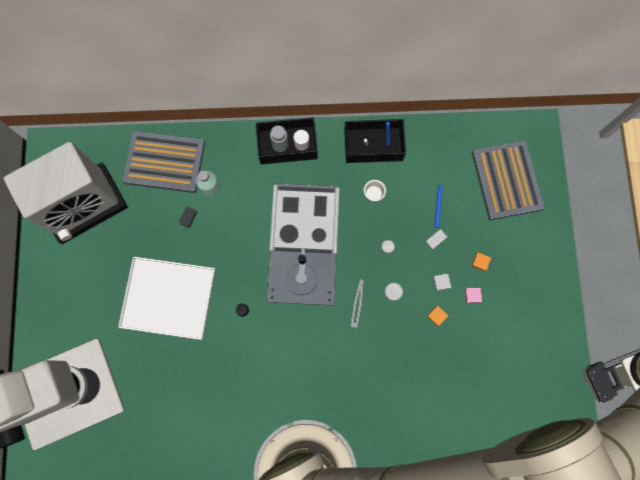

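View pics/scene0.png

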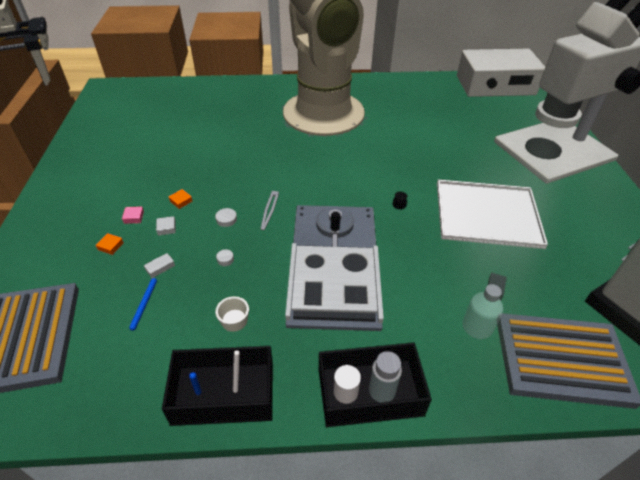

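The top view shows:
- **Blanks (grey):** small round (388,246), large round (394,291), square (442,282), oblong (437,239).
- **Look-alikes to leave:** orange (482,262) and (438,316), pink (474,295). The grey plate at (442,282) is the one that fits "aluminium square".
- **Fixture:** nest (304,218), knob (302,259), tray (167,298).

I'll measure these and confirm with a crop.

```bash
cat > h.py <<'E'
from workcell import ctrl
import cv2,numpy as np
from scipy.spatial.transform import Rotation as Rn
def ray(d,u,v,z):
    "pixels -> world points on plane z"
    p=np.stack([(np.asarray(u,float)-d["cx"])/d["fx"],(np.asarray(v,float)-d["cy"])/d["fy"],np.ones(np.shape(u))],-1)
    R=np.array(d["R"]);c=-R.T@np.array(d["t"]);w=p@R
    return c+w*((z-c[2])/w[...,2])[...,None]
def proj(d,X):
    q=np.array(d["R"])@np.asarray(X,float)+d["t"];return d["fx"]*q[0]/q[2]+d["cx"],d["fy"]*q[1]/q[2]+d["cy"]
def blob(mask,u,v):
    n,l,s,c=cv2.connectedComponentsWithStats(mask.astype(np.uint8),connectivity=4);k=l[int(round(v)),int(round(u))]
    return (l==k).astype(np.uint8) if k else None
def shape(d,m,z):
    "world centre, minAreaRect size, long-side angle (rad, world)"
    c=max(cv2.findContours(m,cv2.RETR_EXTERNAL,cv2.CHAIN_APPROX_NONE)[0],key=cv2.contourArea)[:,0]
    ys,xs=np.nonzero(m);ctr=ray(d,xs,ys,z)[:,:2].mean(0)
    w=(ray(d,c[:,0],c[:,1],z)[:,:2]).astype(np.float32)*1000
    (cx,cy),(a,b),t=cv2.minAreaRect(w)
    if a<b:a,b,t=b,a,t+90
    return np.round(ctr*1000,1),np.round([cx,cy],1),np.round([a,b],1),round((t+90)%180-90,1),len(xs)
def rot(yaw):
    "tool rotation, y down, opening axis z at world yaw"
    z=np.array([np.cos(yaw),np.sin(yaw),0]);y=np.array([0,0,-1.]);return np.stack([np.cross(y,z),y,z],1)
def go(p,yaw_deg=None):
    "print dp (mm, tool axes) and angular for a world target p(mm) from the current reading"
    s=ctrl.read_state();R=Rn.from_rotvec(s["tool_rot"]).as_matrix()
    a=np.zeros(3)
    if yaw_deg is not None:
        a=min((Rn.from_matrix(R.T@rot(np.radians(yaw_deg+k))).as_rotvec() for k in(0,180)),key=np.linalg.norm)
    print("dp",np.round(R.T@(np.array(p)-np.array(s["tcp_pos"])*1000),1),"ang",np.round(a,3))
E
python3 - <<'E'
from h import *
d=dict(np.load("top0.npz"));f=d["frame"].astype(int);hsv=cv2.cvtColor(d["frame"],cv2.COLOR_BGR2HSV)
m=(hsv[...,1]<70)&(hsv[...,2]>110)
for n,u,v,z in(("rs",388,246,.016),("rl",394,291,.016),("sq",442,282,.016),("ob",437,239,.016),("tray",167,298,.014)):
    b=blob(m,u,v);print(n,None if b is None else shape(d,b,z))
dark=hsv[...,2]<75
for n,u,v,z in(("csq",290,204,.03),("cob",320,206,.03),("crl",289,234,.03),("crs",319,235,.03),("knob",302,259,.09)):
    b=blob(dark,u,v);print(n,None if b is None else shape(d,b,z))
b=blob((hsv[...,2]>110)&(hsv[...,1]<70),304,218);print("nest",None if b is None else shape(d,b,.03))
c=d["frame"][170:340,230:500];cv2.imwrite("pics/c1.png",cv2.resize(c,None,fx=2.95,fy=2.95,interpolation=cv2.INTER_CUBIC))
s=ctrl.read_state();print(np.round(Rn.from_rotvec(s["tool_rot"]).as_matrix(),2).tolist())
w=ctrl.snapshot("wrist");R=Rn.from_rotvec(s["tool_rot"]).as_matrix();print("cam in tool",np.round(R.T@(-w["R"].T@w["t"]-s["tcp_pos"]),3),np.round(w["R"]@R,2).tolist(),w["fx"])
E
```

```text
rs (array([ 567.2, -239.2]), array([ 566.3, -239. ]), array([35.6, 34.7]), -3.5, 155)
rl (array([ 445.8, -246.4]), array([ 445.8, -246.6]), array([49.1, 46.1]), -48.0, 283)
sq (array([ 466.3, -377.1]), array([ 466.3, -376.5]), array([42.7, 42. ]), -80.8, 252)
ob (array([ 581.9, -370.4]), array([ 581.7, -369.9]), array([57.6, 32. ]), -52.7, 247)
tray (array([453.3, 348.6]), array([454.4, 348.5]), array([226.8, 194.3]), 79.5, 6370)
csq (array([689.2,  16.3]), array([688.8,  15.8]), array([36.1, 34.9]), -2.3, 169)
cob (array([682.2, -63.2]), array([682.9, -62. ]), array([47.2, 24.1]), -2.4, 154)
crl None
crs None
knob (array([528.3, -11. ]), array([528.3, -10.3]), array([20.6, 17.7]), -2.0, 55)
nest (array([570.4, -14.3]), array([583.4, -14.3]), array([320.6, 180.4]), -5.0, 6552)
[[-0.95, -0.0, 0.31], [-0.31, 0.0, -0.95], [0.0, -1.0, -0.0]]
cam in tool [-0.072 -0.146  0.001] [[0.0, -0.0, 1.0], [0.97, -0.26, -0.0], [0.26, 0.97, 0.0]] 331.94394020590124
```

View pics/c1.png

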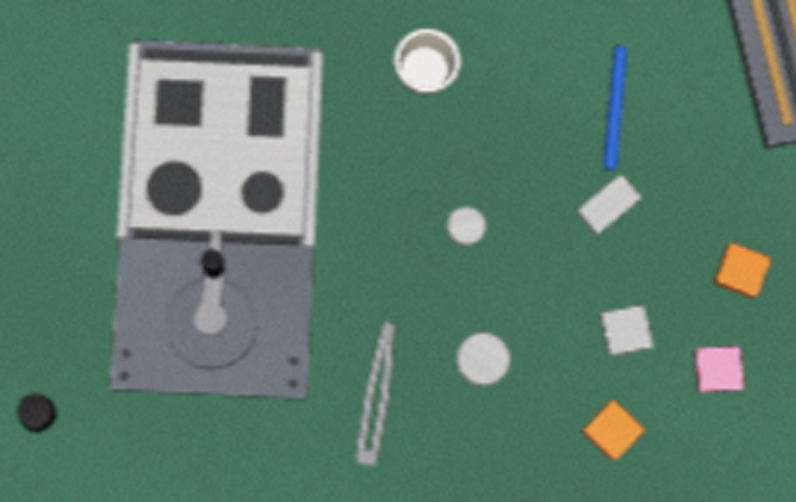

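The crop confirms it: the grey square is at crop (627,330), apart from the orange and pink ones. I'll move above the blanks for a wrist-camera view.

```bash
python3 -c "
from h import *
go([520,-310,240],-92.4)"
```

```text
dp [-396.2   -2.8 -266.9] ang [0.001 0.362 0.   ]
```

```bash
python3 -m pendant '[{"dp":[-25,0,-17],"angular":[0,0.1,0]},{"dp":[-75,0,-50],"angular":[0,0.2,0]},{"dp":[-125,-2,-84],"angular":[0,0.36,0]},{"dp":[-175,-2,-118],"angular":[0,0.36,0]},{"dp":[-225,-2,-152],"angular":[0,0.36,0]},{"dp":[-275,-2,-186],"angular":[0,0.36,0]},{"dp":[-325,-2,-220],"angular":[0,0.36,0]},{"dp":[-396,-2,-267],"angular":[0,0.36,0]}]'
python3 -m pendant '[{"dp":[0,0,0],"angular":[0,0,0]},{"dp":[0,0,0],"angular":[0,0,0]},{"dp":[0,0,0],"angular":[0,0,0]},{"dp":[0,0,0],"angular":[0,0,0]}]'
python3 - <<'E'
from h import *
d=ctrl.snapshot("wrist");cv2.imwrite("pics/w1.png",d["frame"]);np.savez("w1.npz",**d)
hsv=cv2.cvtColor(d["frame"],cv2.COLOR_BGR2HSV);m=(hsv[...,1]<70)&(hsv[...,2]>110)
for n,x,y in(("rs",567,-239),("rl",446,-246),("sq",466,-377),("ob",582,-370)):
    u,v=proj(d,[x/1e3,y/1e3,.016]);b=blob(m,u,v);print(n,round(u),round(v),None if b is None else shape(d,b,.016))
go([520,-310,240],-92.4)
E
```

```text
time: 1.15
tcp_pos: [0.5068, -0.3265, 0.2396]
tool_rot: [-0.044, -2.201, 2.201]
ft_force: [0.3, -0.4, 0.7]
grip_width: 0.998
time: 1.65
tcp_pos: [0.505, -0.3294, 0.2396]
tool_rot: [-0.047, -2.199, 2.2]
ft_force: [0.4, 0.6, 0.5]
grip_width: 0.995
rs 238 166 (array([ 568.8, -242. ]), array([ 568.8, -241.9]), array([34.2, 34.1]), 1.5, 829)
rl 255 271 (array([ 447.7, -249.4]), array([ 447.1, -249.3]), array([46.3, 46.2]), -2.5, 1176)
sq 365 250 (array([ 468. , -379.1]), array([ 467.8, -379. ]), array([39.8, 39.4]), -81.2, 1114)
ob 358 146 (array([ 583.4, -373. ]), array([ 583.1, -372.8]), array([53.5, 29.6]), -52.8, 1430)
dp [-14.1  -0.4 -19.9] ang [-0. -0.  0.]
```

View pics/w1.png

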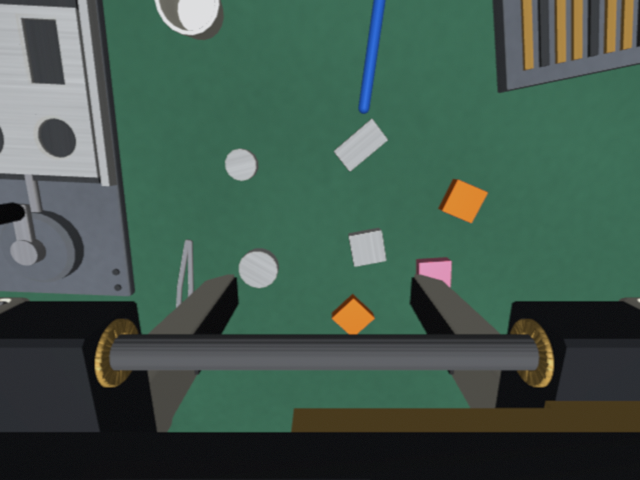

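Wrist view: small round (241,165), large round (258,268), square (367,248), oblong (360,145), all clean. Next I'll view the nest and crank from the wrist.

```bash
python3 -m pendant '[{"dp":[-8,0,-30],"angular":[0,0,0]},{"dp":[-24,0,-90],"angular":[0,0,0]},{"dp":[-40,0,-150],"angular":[0,0,0]},{"dp":[-56,0,-210],"angular":[0,0,0]},{"dp":[-72,0,-270],"angular":[0,0,0]},{"dp":[-82,0,-311],"angular":[0,0,0]},{"dp":[-82,0,-311],"angular":[0,0,0]},{"dp":[-82,0,-311],"angular":[0,0,0]}]'
python3 - <<'E'
from h import *
d=ctrl.snapshot("wrist");cv2.imwrite("pics/w2.png",d["frame"]);np.savez("w2.npz",**d)
hsv=cv2.cvtColor(d["frame"],cv2.COLOR_BGR2HSV);dark=hsv[...,2]<85
for n,x,y in(("csq",690,14),("cob",683,-66),("crl",610,14),("crs",606,-66)):
    u,v=proj(d,[x/1e3,y/1e3,.024]);b=blob(dark,u,v);print(n,round(u),round(v),None if b is None else (shape(d,b,.024),shape(d,b,.030)))
u,v=proj(d,[.530,-.013,.09]);print("knob",u,v)
E
```

```text
time: 2.7
tcp_pos: [0.6, -0.0219, 0.2395]
tool_rot: [-0.045, -2.2, 2.201]
ft_force: [-0.0, -1.0, 0.1]
grip_width: 0.996
csq 285 137 ((array([691. ,  14.7]), array([690.6,  14.8]), array([41.7, 41.6]), 84.9, 1671), (array([690.7,  14. ]), array([690.3,  14.1]), array([41. , 40.9]), 84.9, 1671))
cob 362 140 ((array([684.2, -65.5]), array([683.5, -65.5]), array([55.7, 31.4]), -5.0, 1689), (array([684. , -64.9]), array([683.4, -64.8]), array([54.8, 30.9]), -5.0, 1689))
crl 290 213 ((array([610.6,  21.8]), array([610. ,  21.9]), array([48.6, 48. ]), 87.6, 1551), (array([611.6,  21.1]), array([611.1,  21.1]), array([47.8, 47.2]), 87.6, 1551))
crs 363 213 ((array([603.4, -58.5]), array([602.9, -58.6]), array([36. , 35.5]), -1.7, 871), (array([604.6, -58. ]), array([604.1, -58. ]), array([35.4, 34.9]), -1.7, 871))
knob 316.88524607050476 304.5610283757525
```

View pics/w2.png

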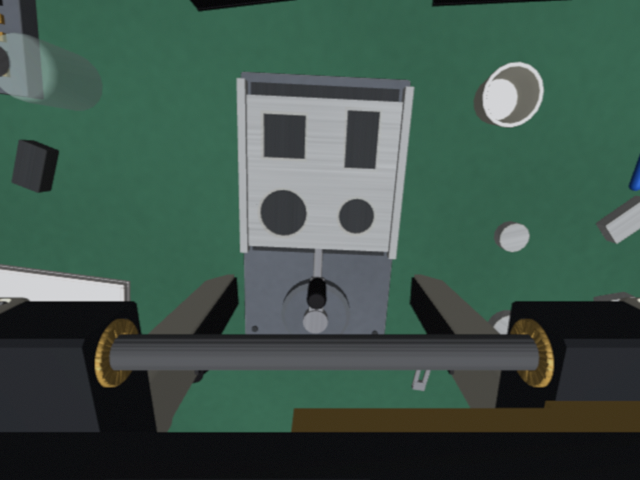

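The nest is at yaw -5°. Cavities: square (690.7,14.5), oblong (683.8,-65.2), large round (611.0,21.4), small round (604.1,-58.3), in mm. All four are consistent with the 80 mm pattern. First pick is the small round.

```bash
python3 -m pendant '[{"dp":[4,30,44],"angular":[0,0,0]},{"dp":[9,60,88],"angular":[0,0,0]},{"dp":[13,90,132],"angular":[0,0,0]},{"dp":[18,120,176],"angular":[0,0,0]},{"dp":[22,150,221],"angular":[0,0,0]},{"dp":[22,150,221],"angular":[0,0,0]},{"dp":[22,165,221],"angular":[0,0,0]},{"dp":[22,165,221],"angular":[0,0,0]}]' 56
python3 -c "
from h import *
go([568.8,-242,27],-92.4)"
```

```text
time: 3.75
tcp_pos: [0.5691, -0.2395, 0.0739]
tool_rot: [-0.042, -2.202, 2.2]
ft_force: [-0.0, -0.2, 0.4]
grip_width: 0.606
dp [ 0.2 46.9  2.5] ang [0.001 0.003 0.001]
```

```bash
python3 -m pendant '[{"dp":[0,25,2],"angular":[0,0,0]},{"dp":[0,40,2],"angular":[0,0,0]},{"dp":[0,47,2],"angular":[0,0,0]},{"dp":[0,47,2],"angular":[0,0,0]}]'
python3 -m pendant '[{"dp":[0,0,0],"angular":[0,0,0]},{"dp":[0,0,0],"angular":[0,0,0]},{"dp":[0,0,0],"angular":[0,0,0]},{"dp":[0,0,0],"angular":[0,0,0]}]' 0
python3 -m pendant '[{"dp":[0,-20,0],"angular":[0,0,0]},{"dp":[0,-60,0],"angular":[0,0,0]},{"dp":[0,-73,0],"angular":[0,0,0]},{"dp":[0,-73,0],"angular":[0,0,0]}]' 
python3 -c "
from h import *
go([604.1,-58.3,100],-95)"
```

```text
time: 4.25
tcp_pos: [0.5694, -0.2422, 0.0274]
tool_rot: [-0.043, -2.201, 2.201]
ft_force: [-0.4, -0.1, -0.2]
grip_width: 0.604
time: 4.75
tcp_pos: [0.5696, -0.2427, 0.028]
tool_rot: [-0.045, -2.201, 2.202]
ft_force: [-1.4, 0.0, 4.9]
grip_width: 0.343
time: 5.25
tcp_pos: [0.5699, -0.2428, 0.102]
tool_rot: [-0.047, -2.201, 2.203]
ft_force: [-0.4, -0.2, -0.8]
grip_width: 0.344
dp [ -26.8    1.9 -185.7] ang [-0.001  0.047 -0.002]
```

```bash
python3 -m pendant '[{"dp":[-4,0,-25],"angular":[0,0.047,0]},{"dp":[-10,0,-75],"angular":[0,0.047,0]},{"dp":[-18,0,-125],"angular":[0,0.047,0]},{"dp":[-24,0,-170],"angular":[0,0.047,0]},{"dp":[-27,2,-186],"angular":[0,0.047,0]},{"dp":[-27,20,-186],"angular":[0,0.047,0]},{"dp":[-27,32,-186],"angular":[0,0.047,0]},{"dp":[-27,32,-186],"angular":[0,0.047,0]}]'
python3 -c "
from h import *
go([604.1,-58.3,52],-95)"
```

```text
time: 6.25
tcp_pos: [0.6025, -0.0598, 0.0668]
tool_rot: [-0.094, -2.173, 2.175]
ft_force: [0.1, 0.3, 0.6]
grip_width: 0.34
dp [-1.5 14.8 -1.7] ang [-0.001 -0.002  0.003]
```

```bash
python3 -m pendant '[{"dp":[-1.5,6,-1.5],"angular":[0,0,0]},{"dp":[-1.5,12,-1.5],"angular":[0,0,0]},{"dp":[-1.5,15,-1.5],"angular":[0,0,0]},{"dp":[-1.5,15,-1.5],"angular":[0,0,0]}]'
python3 -m pendant '[{"dp":[0,0,0],"angular":[0,0,0]},{"dp":[0,0,0],"angular":[0,0,0]},{"dp":[0,0,0],"angular":[0,0,0]}]' 48
python3 -m pendant '[{"dp":[0,-20,0],"angular":[0,0,0]},{"dp":[0,-60,0],"angular":[0,0,0]},{"dp":[0,-100,0],"angular":[0,0,0]},{"dp":[0,-100,0],"angular":[0,0,0]}]'
python3 - <<'E'
from h import *
d=ctrl.snapshot("wrist");cv2.imwrite("pics/w3.png",d["frame"][:, :])
hsv=cv2.cvtColor(d["frame"],cv2.COLOR_BGR2HSV)
go([447.7,-249.4,60],-95)
E
```

```text
time: 6.75
tcp_pos: [0.6053, -0.0564, 0.0535]
tool_rot: [-0.095, -2.177, 2.177]
ft_force: [0.3, -0.4, -0.2]
grip_width: 0.342
time: 7.12
tcp_pos: [0.6055, -0.0564, 0.0538]
tool_rot: [-0.095, -2.177, 2.177]
ft_force: [0.8, 0.3, -0.9]
grip_width: 0.513
time: 7.62
tcp_pos: [0.6071, -0.0566, 0.1567]
tool_rot: [-0.101, -2.18, 2.179]
ft_force: [0.7, -0.3, -0.1]
grip_width: 0.519
dp [141.3  94.5 206. ] ang [ 0.     0.    -0.003]
```

View pics/w3.png

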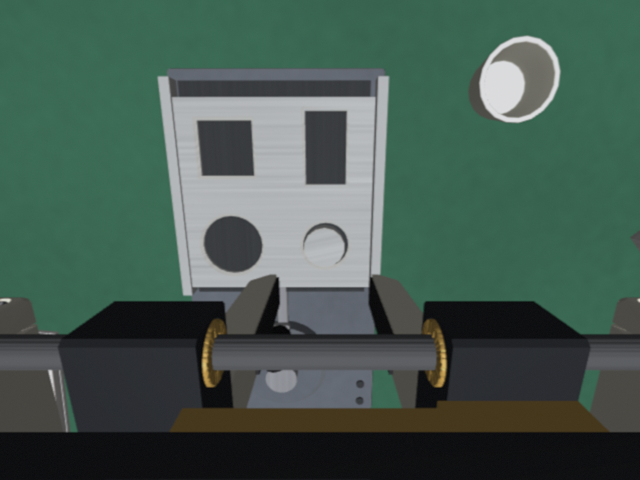

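```bash
cat >> h.py <<'E'
def heights(d,x,y,r=45):
    "world-z map patch median around the point (x,y mm): pts near it"
    v,u=np.nonzero(d["depth"]>0);z=d["depth"][v,u]
    p=np.stack([(u-d["cx"])/d["fx"]*z,(v-d["cy"])/d["fy"]*z,z],1);w=(p-d["t"])@np.array(d["R"])*1000
    return w[np.hypot(w[:,0]-x,w[:,1]-y)<r]
def top(d,x,y,r=45,lo=33,hi=60):
    "centre and height/tilt of what stands between lo and hi (mm) around (x,y)"
    w=heights(d,x,y,r);w=w[(w[:,2]>lo)&(w[:,2]<hi)]
    if len(w)<20:return None
    A=np.c_[w[:,:2]-w[:,:2].mean(0),np.ones(len(w))];k=np.linalg.lstsq(A,w[:,2],rcond=None)[0]
    (cx,cy),s,t=cv2.minAreaRect(w[:,:2].astype(np.float32))
    return np.round([*w[:,:2].mean(0),k[2]],1),"tilt",np.round(k[:2],3),"rect",np.round([cx,cy,*s,t],1),len(w)
E
python3 - <<'E'
from h import *
d=ctrl.snapshot("wrist");print(top(d,604,-58,35))
go([447.7,-249.4,60],-95)
E
```

```text
(array([605.3, -56.7,  39.1]), 'tilt', array([-0.022,  0.001]), 'rect', array([604.8, -56.6,  32.4,  33.6,  84.9]), 1292)
dp [140.4  93.6 206. ] ang [ 0.     0.    -0.001]
```

The small round is seated: top at 39–40 mm, no tilt. Next is the large round.

```bash
python3 -m pendant '[{"dp":[17,0,24],"angular":[0,0,0]},{"dp":[51,0,74],"angular":[0,0,0]},{"dp":[85,0,124],"angular":[0,0,0]},{"dp":[119,0,174],"angular":[0,0,0]},{"dp":[136,0,200],"angular":[0,0,0]},{"dp":[140,20,206],"angular":[0,0,0]},{"dp":[140,24,206],"angular":[0,0,0]},{"dp":[140,24,206],"angular":[0,0,0]}]' 66
python3 - <<'E'
from h import *
d=ctrl.snapshot("wrist");print(top(d,447.7,-249.4,45,9,25))
go([447.7,-249.4,27],-95)
E
```

```text
time: 8.72
tcp_pos: [0.448, -0.2487, 0.1289]
tool_rot: [-0.092, -2.177, 2.175]
ft_force: [-0.3, 0.5, 0.6]
grip_width: 0.712
(array([ 447.9, -249. ,   15.1]), 'tilt', array([-0.013,  0.001]), 'rect', array([ 446.8, -248.8,   45.2,   45.4,   88.7]), 2393)
dp [  0.6 102.3   0.8] ang [0.    0.001 0.001]
```

```bash
python3 -m pendant '[{"dp":[0.5,40,0.5],"angular":[0,0,0]},{"dp":[0.5,85,0.5],"angular":[0,0,0]},{"dp":[0.5,102,0.5],"angular":[0,0,0]},{"dp":[0.5,102,0.5],"angular":[0,0,0]}]'
python3 -m pendant '[{"dp":[0,0,0],"angular":[0,0,0]},{"dp":[0,0,0],"angular":[0,0,0]},{"dp":[0,0,0],"angular":[0,0,0]},{"dp":[0,0,0],"angular":[0,0,0]}]' 0
python3 -m pendant '[{"dp":[0,-30,0],"angular":[0,0,0]},{"dp":[0,-90,0],"angular":[0,0,0]},{"dp":[0,-113,0],"angular":[0,0,0]},{"dp":[0,-113,0],"angular":[0,0,0]}]' 
python3 -c "
from h import *
go([611,21.4,140],-95)"
```

```text
time: 9.28
tcp_pos: [0.4475, -0.2491, 0.0267]
tool_rot: [-0.091, -2.178, 2.176]
ft_force: [-0.2, 0.2, 0.4]
grip_width: 0.71
time: 9.78
tcp_pos: [0.4481, -0.2501, 0.0285]
tool_rot: [-0.097, -2.177, 2.178]
ft_force: [-0.3, 0.4, 7.4]
grip_width: 0.472
time: 10.28
tcp_pos: [0.4483, -0.2504, 0.1426]
tool_rot: [-0.1, -2.177, 2.18]
ft_force: [-0.2, 0.7, -1.5]
grip_width: 0.473
dp [-138.3    2.8 -284.9] ang [-0.001 -0.    -0.004]
```

```bash
python3 -m pendant '[{"dp":[-12,0,-25],"angular":[0,0,0]},{"dp":[-36,0,-75],"angular":[0,0,0]},{"dp":[-61,0,-125],"angular":[0,0,0]},{"dp":[-85,0,-175],"angular":[0,0,0]},{"dp":[-109,0,-225],"angular":[0,0,0]},{"dp":[-132,0,-270],"angular":[0,0,0]},{"dp":[-138,3,-285],"angular":[0,0,0]},{"dp":[-138,3,-285],"angular":[0,0,0]}]'
python3 -m pendant '[{"dp":[0,35,0],"angular":[0,0,0]},{"dp":[0,70,0],"angular":[0,0,0]},{"dp":[0,70,0],"angular":[0,0,0]},{"dp":[0,70,0],"angular":[0,0,0]}]'
python3 -c "
from h import *
go([611,21.4,52],-95)"
```

```text
time: 11.28
tcp_pos: [0.609, 0.0226, 0.1361]
tool_rot: [-0.091, -2.176, 2.177]
ft_force: [-0.2, 0.0, -1.2]
grip_width: 0.47
time: 11.78
tcp_pos: [0.6097, 0.0204, 0.0684]
tool_rot: [-0.097, -2.175, 2.176]
ft_force: [-0.4, 0.1, 0.3]
grip_width: 0.471
dp [-1.2 16.4 -1.1] ang [-0.001 -0.002 -0.   ]
```

```bash
python3 -m pendant '[{"dp":[-1,8,-1],"angular":[0,0,0]},{"dp":[-1,16,-1],"angular":[0,0,0]},{"dp":[-1,17,-1],"angular":[0,0,0]},{"dp":[-1,17,-1],"angular":[0,0,0]}]'
python3 -m pendant '[{"dp":[0,0,0],"angular":[0,0,0]},{"dp":[0,0,0],"angular":[0,0,0]},{"dp":[0,0,0],"angular":[0,0,0]}]' 60
python3 -m pendant '[{"dp":[0,-30,0],"angular":[0,0,0]},{"dp":[0,-80,0],"angular":[0,0,0]},{"dp":[0,-90,0],"angular":[0,0,0]},{"dp":[0,-90,0],"angular":[0,0,0]}]'
python3 - <<'E'
from h import *
d=ctrl.snapshot("wrist")
print(top(d,611,21,35));print(top(d,604,-58,35))
go([468,-379,140],-81.2)
E
```

```text
time: 12.28
tcp_pos: [0.611, 0.023, 0.0507]
tool_rot: [-0.095, -2.177, 2.177]
ft_force: [0.3, 0.6, 0.2]
grip_width: 0.473
time: 12.65
tcp_pos: [0.6108, 0.0229, 0.0506]
tool_rot: [-0.095, -2.177, 2.177]
ft_force: [0.5, 0.7, 0.0]
grip_width: 0.643
time: 13.15
tcp_pos: [0.611, 0.023, 0.141]
tool_rot: [-0.096, -2.178, 2.177]
ft_force: [0.4, 0.4, 0.5]
grip_width: 0.643
(array([610.7,  22.6,  39.2]), 'tilt', array([-0.011,  0.002]), 'rect', array([609.8,  22.7,  45.5,  45.4,  69.3]), 2606)
(array([605.2, -55.9,  39. ]), 'tilt', array([-0.025, -0.029]), 'rect', array([604.5, -56.5,  33.5,  33. ,  42.9]), 1469)
dp [1.070e+02 1.000e-01 4.128e+02] ang [ 0.    -0.241  0.   ]
```

```bash
python3 -m pendant '[{"dp":[7,0,28],"angular":[0,-0.05,0]},{"dp":[21,0,84],"angular":[0,-0.1,0]},{"dp":[36,0,140],"angular":[0,-0.15,0]},{"dp":[50,0,196],"angular":[0,-0.2,0]},{"dp":[65,0,252],"angular":[0,-0.24,0]},{"dp":[79,0,308],"angular":[0,-0.24,0]},{"dp":[94,0,364],"angular":[0,-0.24,0]},{"dp":[107,0,413],"angular":[0,-0.24,0]}]' 56
python3 -m pendant '[{"dp":[0,5,0],"angular":[0,0,0]},{"dp":[0,5,0],"angular":[0,0,0]},{"dp":[0,5,0],"angular":[0,0,0]}]'
python3 - <<'E'
from h import *
d=ctrl.snapshot("wrist");print(top(d,468,-379,32,9,25))
go([468,-379,27],-81.2)
E
```

```text
time: 14.2
tcp_pos: [0.4666, -0.3808, 0.1388]
tool_rot: [-0.166, 2.145, -2.141]
ft_force: [0.6, 0.2, -0.6]
grip_width: 0.605
time: 14.58
tcp_pos: [0.469, -0.3774, 0.1349]
tool_rot: [-0.167, 2.143, -2.139]
ft_force: [0.2, -0.0, 0.0]
grip_width: 0.604
(array([ 468.5, -379. ,   15.1]), 'tilt', array([-0.018, -0.003]), 'rect', array([ 467.3, -379.1,   38.6,   38. ,    8.5]), 2057)
dp [  1.3 108.2   1.4] ang [0.001 0.002 0.   ]
```

```bash
python3 -m pendant '[{"dp":[1,40,1],"angular":[0,0,0]},{"dp":[1,85,1],"angular":[0,0,0]},{"dp":[1,108,1],"angular":[0,0,0]},{"dp":[1,108,1],"angular":[0,0,0]}]'
python3 -m pendant '[{"dp":[0,0,0],"angular":[0,0,0]},{"dp":[0,0,0],"angular":[0,0,0]},{"dp":[0,0,0],"angular":[0,0,0]},{"dp":[0,0,0],"angular":[0,0,0]}]' 0
python3 -m pendant '[{"dp":[0,-30,0],"angular":[0,0,0]},{"dp":[0,-90,0],"angular":[0,0,0]},{"dp":[0,-113,0],"angular":[0,0,0]},{"dp":[0,-113,0],"angular":[0,0,0]}]' 
python3 -c "
from h import *
go([690.7,14.5,140],-95)"
```

```text
time: 15.12
tcp_pos: [0.4674, -0.3786, 0.0261]
tool_rot: [-0.169, 2.144, -2.139]
ft_force: [-0.1, -0.6, 0.8]
grip_width: 0.602
time: 15.62
tcp_pos: [0.4682, -0.3806, 0.0289]
tool_rot: [-0.162, 2.14, -2.142]
ft_force: [0.1, 0.3, 6.8]
grip_width: 0.403
time: 16.12
tcp_pos: [0.4682, -0.3811, 0.1429]
tool_rot: [-0.16, 2.138, -2.144]
ft_force: [-0.4, 1.0, -0.4]
grip_width: 0.402
dp [-280.     2.7 -357.2] ang [-0.003  0.24  -0.003]
```

```bash
python3 -m pendant '[{"dp":[-15,0,-20],"angular":[0,0.03,0]},{"dp":[-50,0,-64],"angular":[0,0.08,0]},{"dp":[-85,0,-108],"angular":[0,0.13,0]},{"dp":[-120,0,-153],"angular":[0,0.18,0]},{"dp":[-155,0,-198],"angular":[0,0.24,0]},{"dp":[-190,0,-242],"angular":[0,0.24,0]},{"dp":[-225,0,-287],"angular":[0,0.24,0]},{"dp":[-260,0,-332],"angular":[0,0.24,0]}]'
python3 -m pendant '[{"dp":[0,0,0],"angular":[0,0,0]},{"dp":[0,0,0],"angular":[0,0,0]},{"dp":[0,0,0],"angular":[0,0,0]}]'
python3 -c "
from h import *
go([690.7,14.5,70],-95)"
```

```text
time: 17.12
tcp_pos: [0.6739, -0.011, 0.1389]
tool_rot: [-0.093, -2.175, 2.177]
ft_force: [0.3, 0.0, 0.3]
grip_width: 0.401
time: 17.5
tcp_pos: [0.673, -0.0147, 0.14]
tool_rot: [-0.096, -2.174, 2.176]
ft_force: [-0.4, 0.1, -1.0]
grip_width: 0.404
dp [-15.1  69.9 -30.8] ang [-0.001 -0.002  0.001]
```

```bash
python3 -m pendant '[{"dp":[-10,10,-20],"angular":[0,0,0]},{"dp":[-15,40,-31],"angular":[0,0,0]},{"dp":[-15,70,-31],"angular":[0,0,0]},{"dp":[-15,70,-31],"angular":[0,0,0]},{"dp":[-15,70,-31],"angular":[0,0,0]}]'
python3 -c "
from h import *
go([690.7,14.5,52],-95)"
```

```text
time: 18.12
tcp_pos: [0.6921, 0.0169, 0.0711]
tool_rot: [-0.096, -2.177, 2.177]
ft_force: [-1.0, -0.8, -0.3]
grip_width: 0.401
dp [ 1.2 19.1  2.5] ang [ 0.    -0.    -0.001]
```

```bash
python3 -m pendant '[{"dp":[1,8,1.5],"angular":[0,0,0]},{"dp":[1,17,1.5],"angular":[0,0,0]},{"dp":[1,19,1.5],"angular":[0,0,0]},{"dp":[1,19,1.5],"angular":[0,0,0]}]'
python3 -m pendant '[{"dp":[0,0,0],"angular":[0,0,0]},{"dp":[0,0,0],"angular":[0,0,0]},{"dp":[0,0,0],"angular":[0,0,0]}]' 52
python3 -m pendant '[{"dp":[0,-30,0],"angular":[0,0,0]},{"dp":[0,-80,0],"angular":[0,0,0]},{"dp":[0,-90,0],"angular":[0,0,0]},{"dp":[0,-90,0],"angular":[0,0,0]}]'
python3 - <<'E'
from h import *
d=ctrl.snapshot("wrist")
for p in((611,21),(604,-58),(690.7,14.5)):print(top(d,*p,35))
go([583.4,-373,140],-142.8)
E
```

```text
time: 18.62
tcp_pos: [0.6906, 0.0152, 0.0526]
tool_rot: [-0.096, -2.177, 2.177]
ft_force: [-3.0, -1.0, 9.1]
grip_width: 0.4
time: 19.0
tcp_pos: [0.6904, 0.0156, 0.0514]
tool_rot: [-0.095, -2.177, 2.177]
ft_force: [0.2, 0.4, 0.8]
grip_width: 0.558
time: 19.5
tcp_pos: [0.6906, 0.0156, 0.1421]
tool_rot: [-0.096, -2.178, 2.177]
ft_force: [-0.1, -0.1, -0.3]
grip_width: 0.56
(array([624.3,  21.4,  38.5]), 'tilt', array([-0.111,  0.015]), 'rect', array([624.4,  22. ,  44. ,  16.8,  87. ]), 800)
None
(array([691.4,  14.9,  39.1]), 'tilt', array([-0.018, -0.002]), 'rect', array([690.5,  14.9,  38.1,  37.7,  84.9]), 2296)
dp [ 72.4   1.  396.4] ang [-0.     0.834  0.001]
```

```bash
python3 -m pendant '[{"dp":[4,0,20],"angular":[0,0.1,0]},{"dp":[13,0,70],"angular":[0,0.22,0]},{"dp":[22,0,120],"angular":[0,0.34,0]},{"dp":[31,0,170],"angular":[0,0.46,0]},{"dp":[40,0,220],"angular":[0,0.58,0]},{"dp":[50,0,270],"angular":[0,0.7,0]},{"dp":[60,0,320],"angular":[0,0.8,0]},{"dp":[68,0,370],"angular":[0,0.834,0]}]' 46
python3 -m pendant '[{"dp":[0,0,0],"angular":[0,0,0]},{"dp":[0,0,0],"angular":[0,0,0]},{"dp":[0,0,0],"angular":[0,0,0]}]'
python3 - <<'E'
from h import *
d=ctrl.snapshot("wrist");print(top(d,583,-373,42,9,25))
go([583.4,-373,70],-142.8)
E
```

```text
time: 20.55
tcp_pos: [0.5891, -0.3481, 0.1396]
tool_rot: [-0.827, -1.667, 1.668]
ft_force: [0.5, 0.0, -0.4]
grip_width: 0.492
time: 20.92
tcp_pos: [0.5909, -0.3453, 0.1407]
tool_rot: [-0.825, -1.671, 1.67]
ft_force: [0.3, 0.7, -0.4]
grip_width: 0.495
(array([ 585.6, -373.7,   15. ]), 'tilt', array([-0.05 , -0.016]), 'rect', array([ 593. , -369.9,   46.7,   58. ,   37.3]), 2137)
dp [-17.4  71.   22.8] ang [0.    0.003 0.001]
```

```bash
python3 -m pendant '[{"dp":[-17,20,23],"angular":[0,0,0]},{"dp":[-17,60,23],"angular":[0,0,0]},{"dp":[-17,70,23],"angular":[0,0,0]},{"dp":[-17,70,23],"angular":[0,0,0]}]'
python3 - <<'E'
from h import *
d=ctrl.snapshot("wrist");cv2.imwrite("pics/w4.png",d["frame"]);print(top(d,583,-373,32,9,22))
go([583.4,-373,27],-142.8)
E
```

```text
time: 21.48
tcp_pos: [0.5827, -0.3735, 0.0713]
tool_rot: [-0.826, -1.67, 1.67]
ft_force: [0.1, 0.1, -0.1]
grip_width: 0.501
(array([ 584.4, -374. ,   15.2]), 'tilt', array([-0.003,  0.008]), 'rect', array([ 583.6, -373. ,   28. ,   52.1,   37.5]), 3314)
dp [ 0.7 45.2 -0.8] ang [ 0.     0.001 -0.   ]
```

View pics/w4.png

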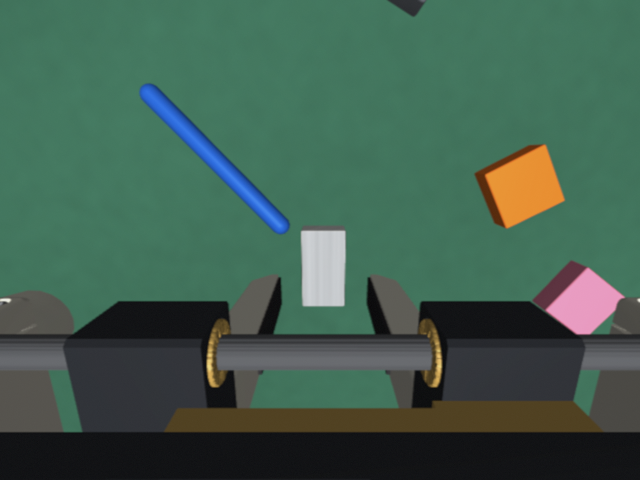

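The oblong sits between the jaws at (323,267), and the marker's tip at (283,226) is clear of the left finger. I'll grip it.

```bash
python3 -m pendant '[{"dp":[0.5,25,-0.5],"angular":[0,0,0]},{"dp":[0.5,45,-0.5],"angular":[0,0,0]},{"dp":[0.5,45,-0.5],"angular":[0,0,0]}]' 42
python3 -m pendant '[{"dp":[0,0,0],"angular":[0,0,0]},{"dp":[0,0,0],"angular":[0,0,0]},{"dp":[0,0,0],"angular":[0,0,0]},{"dp":[0,0,0],"angular":[0,0,0]}]' 0
python3 -m pendant '[{"dp":[0,-30,0],"angular":[0,0,0]},{"dp":[0,-90,0],"angular":[0,0,0]},{"dp":[0,-113,0],"angular":[0,0,0]},{"dp":[0,-113,0],"angular":[0,0,0]}]' 
python3 -c "
from h import *
go([683.8,-65.2,140],-95)"
```

```text
time: 21.9
tcp_pos: [0.5822, -0.3733, 0.0257]
tool_rot: [-0.826, -1.669, 1.669]
ft_force: [0.6, 0.5, 1.6]
grip_width: 0.455
time: 22.4
tcp_pos: [0.583, -0.3743, 0.0275]
tool_rot: [-0.83, -1.67, 1.67]
ft_force: [-0.7, 1.2, 6.7]
grip_width: 0.295
time: 22.9
tcp_pos: [0.5833, -0.3744, 0.1416]
tool_rot: [-0.832, -1.671, 1.671]
ft_force: [0.9, 0.6, -1.1]
grip_width: 0.299
dp [ 185.4    1.4 -267. ] ang [ 0.    -0.834 -0.004]
```

```bash
python3 -m pendant '[{"dp":[15,0,-21],"angular":[0,-0.08,0]},{"dp":[45,0,-65],"angular":[0,-0.2,0]},{"dp":[75,0,-109],"angular":[0,-0.33,0]},{"dp":[105,0,-152],"angular":[0,-0.46,0]},{"dp":[135,0,-195],"angular":[0,-0.58,0]},{"dp":[160,0,-231],"angular":[0,-0.7,0]},{"dp":[175,0,-252],"angular":[0,-0.8,0]},{"dp":[185,0,-267],"angular":[0,-0.834,0]}]'
python3 -m pendant '[{"dp":[0,30,0],"angular":[0,0,0]},{"dp":[0,68,0],"angular":[0,0,0]},{"dp":[0,68,0],"angular":[0,0,0]},{"dp":[0,68,0],"angular":[0,0,0]}]'
python3 -c "
from h import *
go([683.8,-65.2,52],-95)"
```

```text
time: 23.9
tcp_pos: [0.6827, -0.0618, 0.1379]
tool_rot: [-0.086, -2.18, 2.177]
ft_force: [0.2, -0.1, 0.2]
grip_width: 0.298
time: 24.4
tcp_pos: [0.6835, -0.0653, 0.0721]
tool_rot: [-0.095, -2.176, 2.177]
ft_force: [0.2, 0.4, -0.5]
grip_width: 0.305
dp [-0.3 20.1 -0.1] ang [-0. -0.  0.]
```

```bash
python3 -m pendant '[{"dp":[0,10,0],"angular":[0,0,0]},{"dp":[0,18,0],"angular":[0,0,0]},{"dp":[0,20,0],"angular":[0,0,0]},{"dp":[0,20,0],"angular":[0,0,0]}]'
python3 -m pendant '[{"dp":[0,0,0],"angular":[0,0,0]},{"dp":[0,0,0],"angular":[0,0,0]},{"dp":[0,0,0],"angular":[0,0,0]}]' 42
python3 -m pendant '[{"dp":[0,-30,0],"angular":[0,0,0]},{"dp":[0,-80,0],"angular":[0,0,0]},{"dp":[0,-90,0],"angular":[0,0,0]},{"dp":[0,-90,0],"angular":[0,0,0]}]'
python3 - <<'E'
from h import *
d=ctrl.snapshot("wrist")
for p in((690.7,14.5),(683.8,-65.2)):print(top(d,*p,35))
go([600,-22,240],-95)
E
```

```text
time: 24.9
tcp_pos: [0.6833, -0.0651, 0.0517]
tool_rot: [-0.095, -2.177, 2.177]
ft_force: [0.5, -1.1, -1.7]
grip_width: 0.298
time: 25.28
tcp_pos: [0.6833, -0.0651, 0.0516]
tool_rot: [-0.095, -2.177, 2.177]
ft_force: [1.0, -0.2, -0.1]
grip_width: 0.45
time: 25.78
tcp_pos: [0.6835, -0.065, 0.1422]
tool_rot: [-0.096, -2.178, 2.177]
ft_force: [0.7, 0.1, -0.6]
grip_width: 0.454
(array([691.3,  13.9,  39. ]), 'tilt', array([-0.016,  0.016]), 'rect', array([690.4,  14.8,  38.6,  38.1,  84.5]), 2384)
(array([683.2, -65.5,  39.2]), 'tilt', array([-0.006,  0.   ]), 'rect', array([682. , -65.2,  27.8,  52.6,  85.5]), 2309)
dp [ 86.3 -98.9 -35.6] ang [0.    0.    0.001]
```

```bash
python3 -m pendant '[{"dp":[30,-30,-8],"angular":[0,0,0]},{"dp":[75,-60,-20],"angular":[0,0,0]},{"dp":[120,-90,-30],"angular":[0,0,0]},{"dp":[160,-99,-36],"angular":[0,0,0]},{"dp":[160,-99,-36],"angular":[0,0,0]},{"dp":[160,-99,-36],"angular":[0,0,0]}]' 50
python3 - <<'E'
from h import *
d=ctrl.snapshot("wrist");cv2.imwrite("pics/w5.png",d["frame"]);np.savez("w5.npz",**d)
print(top(d,530,-10,50,75,100))
w=heights(d,485,-10,60);print(np.histogram(w[:,2],bins=np.arange(0,100,4)))
for p in((690.7,14.5),(683.8,-65.2),(611,21),(604,-58)):print(top(d,*p,35))
print(np.round(ctrl.read_state()["tcp_pos"],4))
E
```

```text
time: 26.58
tcp_pos: [0.5275, -0.0153, 0.2398]
tool_rot: [-0.094, -2.176, 2.177]
ft_force: [0.3, -0.1, 0.3]
grip_width: 0.54
(array([533.7, -12.2,  86.5]), 'tilt', array([-0.202,  0.012]), 'rect', array([532.8, -12. ,  18.9,  19.3,  39.1]), 378)
(array([   0,    0,  171, 3420,   28,   44,   91,  634, 2234,   12,   88,
        591,   18,   10,   14,   16,   11,   13,   16,   15,   19,  239,
        100,    0]), array([ 0,  4,  8, 12, 16, 20, 24, 28, 32, 36, 40, 44, 48, 52, 56, 60, 64,
       68, 72, 76, 80, 84, 88, 92, 96]))
(array([689.6,  14.6,  39.2]), 'tilt', array([0.017, 0.   ]), 'rect', array([689.9,  14.7,  38. ,  38.3,  84.8]), 1855)
(array([681.8, -65.2,  39.2]), 'tilt', array([ 0.006, -0.009]), 'rect', array([681.8, -65.4,  28.2,  52.1,  84.9]), 1850)
(array([609.9,  22.4,  39.3]), 'tilt', array([0.002, 0.003]), 'rect', array([609.6,  22.7,  45.1,  45. ,  42.2]), 1673)
(array([604.4, -56.5,  39.3]), 'tilt', array([ 0.002, -0.003]), 'rect', array([604.6, -56.8,  33.2,  32.8,  84.9]), 909)
[ 0.5277 -0.0154  0.2397]
```

View pics/w5.png

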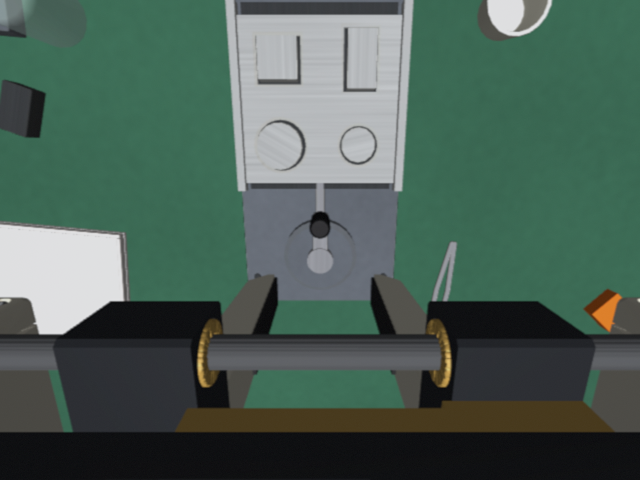

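The picture shows all four blanks seated, with the knob at (319,225) and the crank hub at (319,261). I'll measure knob and axis from depth.

```bash
python3 - <<'E'
from h import *
d=dict(np.load("w5.npz"))
k=heights(d,533,-12,25);k=k[k[:,2]>86];print("knob",cv2.minEnclosingCircle(k[:,:2].astype(np.float32)),k.mean(0),len(k))
h=heights(d,488,-9,60);q=h[(h[:,2]>30)&(h[:,2]<36)];print("housing",cv2.minEnclosingCircle(q[:,:2].astype(np.float32)),cv2.minAreaRect(q[:,:2].astype(np.float32)))
q=h[(h[:,2]>41)&(h[:,2]<50)];q=q[q[:,0]<500];print("hub",cv2.minEnclosingCircle(q[:,:2].astype(np.float32)),len(q))
b=blob(d["frame"].max(2)>130,319,261);print("hub img",shape(d,b,.045))
E
```

```text
knob ((535.4181518554688, -10.542512893676758), 24.820045471191406) [549.33674254 -10.66420871 326.06110274] 18189
housing ((488.05322265625, -7.766374588012695), 40.024410247802734) ((487.0963134765625, -8.037391662597656), (78.43408203125, 75.71583557128906), 84.74468994140625)
hub ((487.7356872558594, -7.790708541870117), 14.194008827209473) 498
hub img (array([491.6,  -8.2]), array([493.5,  -8.2]), array([40.5, 27.1]), -4.7, 669)
```

Axis is (488.3,-7.9) and knob (533.1,-12.0), so the arm lies along the nest's x at a radius of 45. I'll descend on the knob.

```bash
python3 -m pendant '[{"dp":[-5,30,-4],"angular":[0,0,0]},{"dp":[-5,80,-4],"angular":[0,0,0]},{"dp":[-5,115,-4],"angular":[0,0,0]},{"dp":[-5,115,-4],"angular":[0,0,0]},{"dp":[-5,115,-4],"angular":[0,0,0]}]' 46
python3 - <<'E'
from h import *
d=ctrl.snapshot("wrist");cv2.imwrite("pics/w6.png",d["frame"])
print(top(d,533,-12,16,75,95),top(d,533,-12,16,86,95))
go([533.1,-12,72],-95);print(ctrl.read_state()["tcp_pos"])
E
```

```text
time: 27.25
tcp_pos: [0.5331, -0.012, 0.1259]
tool_rot: [-0.095, -2.176, 2.177]
ft_force: [-0.6, -0.2, -0.1]
grip_width: 0.495
(array([534.5, -12.3,  86. ]), 'tilt', array([-0.291,  0.012]), 'rect', array([532.6, -12. ,  19.4,  19.6,  66. ]), 928) (array([533. , -12.1,  87.5]), 'tilt', array([-0.014,  0.   ]), 'rect', array([532.7, -12.4,  18. ,  18.3,  37.7]), 665)
dp [ 0.3 54.5  0. ] ang [ 0.    -0.    -0.001]
[ 0.53332382 -0.01198364  0.12648065]
```

View pics/w6.png

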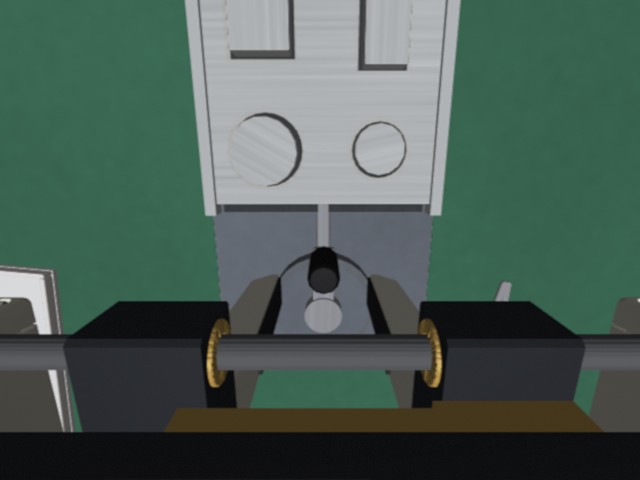

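The knob (323,275) is centred between the fingers. I'll descend, close and make the first turn.

```bash
python3 -m pendant '[{"dp":[0,20,0],"angular":[0,0,0]},{"dp":[0,45,0],"angular":[0,0,0]},{"dp":[0,54,0],"angular":[0,0,0]},{"dp":[0,54,0],"angular":[0,0,0]},{"dp":[0,54,0],"angular":[0,0,0]}]'
python3 -m pendant '[{"dp":[0,0,0],"angular":[0,0,0]},{"dp":[0,0,0],"angular":[0,0,0]},{"dp":[0,0,0],"angular":[0,0,0]},{"dp":[0,0,0],"angular":[0,0,0]}]' 0
python3 -m pendant '[{"dp":[1.5,0,11.6],"angular":[0,0,0]},{"dp":[6,0,22.5],"angular":[0,0,0]},{"dp":[13.2,0,31.8],"angular":[0,0,0]},{"dp":[22.5,0,39],"angular":[0,0,0]},{"dp":[33.4,0,43.5],"angular":[0,0,0]},{"dp":[45,0,45],"angular":[0,0,0]},{"dp":[56.6,0,43.5],"angular":[0,0,0]},{"dp":[67.5,0,39],"angular":[0,0,0]}]'
```

```text
time: 27.92
tcp_pos: [0.5329, -0.0118, 0.0726]
tool_rot: [-0.097, -2.178, 2.177]
ft_force: [-0.0, -0.3, 0.5]
grip_width: 0.496
time: 28.42
tcp_pos: [0.5324, -0.0117, 0.0717]
tool_rot: [-0.095, -2.177, 2.177]
ft_force: [0.1, 0.3, 1.2]
grip_width: 0.209
time: 29.42
tcp_pos: [0.463, -0.0454, 0.0718]
tool_rot: [-0.1, -2.178, 2.178]
ft_force: [7.0, 4.3, -4.2]
grip_width: 0.208
```

```bash
python3 -m pendant '[{"dp":[9.3,0,-7.2],"angular":[0,0,0]},{"dp":[16.5,0,-16.5],"angular":[0,0,0]},{"dp":[21,0,-27.4],"angular":[0,0,0]},{"dp":[22.5,0,-39],"angular":[0,0,0]},{"dp":[21,0,-50.6],"angular":[0,0,0]},{"dp":[16.5,0,-61.5],"angular":[0,0,0]},{"dp":[9.3,0,-70.8],"angular":[0,0,0]},{"dp":[0,0,-78],"angular":[0,0,0]}]'
python3 -m pendant '[{"dp":[-10.9,0,-4.5],"angular":[0,0,0]},{"dp":[-22.5,0,-6],"angular":[0,0,0]},{"dp":[-34.1,0,-4.5],"angular":[0,0,0]},{"dp":[-45,0,0],"angular":[0,0,0]},{"dp":[-54.3,0,7.2],"angular":[0,0,0]},{"dp":[-61.5,0,16.5],"angular":[0,0,0]},{"dp":[-66,0,27.4],"angular":[0,0,0]},{"dp":[-67.5,0,39],"angular":[0,0,0]}]'
python3 - <<'E'
from h import *
d=ctrl.snapshot("wrist");cv2.imwrite("pics/w7.png",d["frame"]);s=ctrl.read_state();print(s["tcp_pos"],s["ft_force"],s["grip_width"])
E
```

```text
time: 30.42
tcp_pos: [0.4675, 0.0331, 0.0716]
tool_rot: [-0.092, -2.175, 2.176]
ft_force: [0.0, -7.7, 4.4]
grip_width: 0.211
time: 31.42
tcp_pos: [0.5326, -0.0099, 0.0717]
tool_rot: [-0.092, -2.18, 2.176]
ft_force: [0.3, 3.6, 4.4]
grip_width: 0.208
[ 0.53238189 -0.0119379   0.07166478] [1.83184135 0.80618142 4.09148381] 0.203828536910879
```

View pics/w7.png

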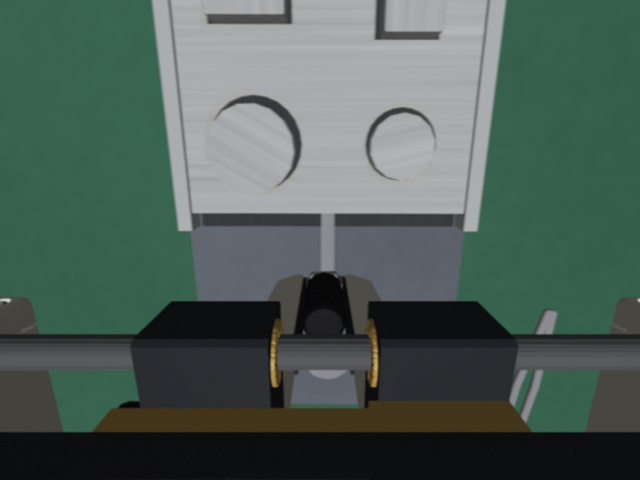

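One turn is done and the knob is still held, at (323,320). Next, turn two.

```bash
python3 -m pendant '[{"dp":[1.5,0,11.6],"angular":[0,0,0]},{"dp":[6,0,22.5],"angular":[0,0,0]},{"dp":[13.2,0,31.8],"angular":[0,0,0]},{"dp":[22.5,0,39],"angular":[0,0,0]},{"dp":[33.4,0,43.5],"angular":[0,0,0]},{"dp":[45,0,45],"angular":[0,0,0]},{"dp":[56.6,0,43.5],"angular":[0,0,0]},{"dp":[67.5,0,39],"angular":[0,0,0]}]'
python3 -m pendant '[{"dp":[9.3,0,-7.2],"angular":[0,0,0]},{"dp":[16.5,0,-16.5],"angular":[0,0,0]},{"dp":[21,0,-27.4],"angular":[0,0,0]},{"dp":[22.5,0,-39],"angular":[0,0,0]},{"dp":[21,0,-50.6],"angular":[0,0,0]},{"dp":[16.5,0,-61.5],"angular":[0,0,0]},{"dp":[9.3,0,-70.8],"angular":[0,0,0]},{"dp":[0,0,-78],"angular":[0,0,0]}]'
python3 -m pendant '[{"dp":[-10.9,0,-4.5],"angular":[0,0,0]},{"dp":[-22.5,0,-6],"angular":[0,0,0]},{"dp":[-34.1,0,-4.5],"angular":[0,0,0]},{"dp":[-45,0,0],"angular":[0,0,0]},{"dp":[-54.3,0,7.2],"angular":[0,0,0]},{"dp":[-61.5,0,16.5],"angular":[0,0,0]},{"dp":[-66,0,27.4],"angular":[0,0,0]},{"dp":[-67.5,0,39],"angular":[0,0,0]}]'
python3 - <<'E'
from h import *
d=ctrl.snapshot("wrist");a=cv2.imread("pics/w7.png");s=ctrl.read_state();print(s["tcp_pos"],s["ft_force"],s["grip_width"])
c=lambda f:cv2.absdiff(f[200:400,260:390],a[200:400,260:390]).mean()
print("diff knob region vs turn 1",c(d["frame"]))
E
```

```text
time: 32.48
tcp_pos: [0.4624, -0.045, 0.0717]
tool_rot: [-0.098, -2.178, 2.178]
ft_force: [7.4, 4.2, -1.7]
grip_width: 0.213
time: 33.48
tcp_pos: [0.4671, 0.0329, 0.0715]
tool_rot: [-0.092, -2.174, 2.176]
ft_force: [-1.3, -7.0, 6.9]
grip_width: 0.211
time: 34.48
tcp_pos: [0.5326, -0.01, 0.0716]
tool_rot: [-0.092, -2.179, 2.176]
ft_force: [0.9, 3.6, 5.3]
grip_width: 0.209
[ 0.53232995 -0.01207335  0.07165572] [2.61893516 1.53195144 4.23767846] 0.20638648117941963
diff knob region vs turn 1 2.89425641025641
```

```bash
python3 -m pendant '[{"dp":[1.5,0,11.6],"angular":[0,0,0]},{"dp":[6,0,22.5],"angular":[0,0,0]},{"dp":[13.2,0,31.8],"angular":[0,0,0]},{"dp":[22.5,0,39],"angular":[0,0,0]},{"dp":[33.4,0,43.5],"angular":[0,0,0]},{"dp":[45,0,45],"angular":[0,0,0]},{"dp":[56.6,0,43.5],"angular":[0,0,0]},{"dp":[67.5,0,39],"angular":[0,0,0]}]'
python3 -m pendant '[{"dp":[9.3,0,-7.2],"angular":[0,0,0]},{"dp":[16.5,0,-16.5],"angular":[0,0,0]},{"dp":[21,0,-27.4],"angular":[0,0,0]},{"dp":[22.5,0,-39],"angular":[0,0,0]},{"dp":[21,0,-50.6],"angular":[0,0,0]},{"dp":[16.5,0,-61.5],"angular":[0,0,0]},{"dp":[9.3,0,-70.8],"angular":[0,0,0]},{"dp":[0,0,-78],"angular":[0,0,0]}]'
python3 -m pendant '[{"dp":[-10.9,0,-4.5],"angular":[0,0,0]},{"dp":[-22.5,0,-6],"angular":[0,0,0]},{"dp":[-34.1,0,-4.5],"angular":[0,0,0]},{"dp":[-45,0,0],"angular":[0,0,0]},{"dp":[-54.3,0,7.2],"angular":[0,0,0]},{"dp":[-61.5,0,16.5],"angular":[0,0,0]},{"dp":[-66,0,27.4],"angular":[0,0,0]},{"dp":[-67.5,0,39],"angular":[0,0,0]}]'
python3 -m pendant '[{"dp":[0,0,0],"angular":[0,0,0]},{"dp":[0,0,0],"angular":[0,0,0]},{"dp":[0,0,0],"angular":[0,0,0]}]'
```

```text
time: 35.52
tcp_pos: [0.4621, -0.0448, 0.0717]
tool_rot: [-0.097, -2.178, 2.178]
ft_force: [7.9, 4.4, 0.1]
grip_width: 0.209
time: 36.52
tcp_pos: [0.4667, 0.0327, 0.0715]
tool_rot: [-0.091, -2.174, 2.176]
ft_force: [-1.4, -6.3, 7.3]
grip_width: 0.21
time: 37.52
tcp_pos: [0.5325, -0.0103, 0.0716]
tool_rot: [-0.093, -2.179, 2.176]
ft_force: [1.1, 4.0, 4.9]
grip_width: 0.207
time: 37.9
tcp_pos: [0.5323, -0.0119, 0.0717]
tool_rot: [-0.095, -2.176, 2.177]
ft_force: [2.2, -1.7, 5.6]
grip_width: 0.211
```

Now release, then rise and look at the same height as before.

```bash
python3 -m pendant '[{"dp":[0,0,0],"angular":[0,0,0]},{"dp":[0,0,0],"angular":[0,0,0]},{"dp":[0,0,0],"angular":[0,0,0]},{"dp":[0,0,0],"angular":[0,0,0]}]' 46
python3 -m pendant '[{"dp":[0,-20,0],"angular":[0,0,0]},{"dp":[0,-70,0],"angular":[0,0,0]},{"dp":[0,-120,0],"angular":[0,0,0]},{"dp":[5,-168,4],"angular":[0,0,0]},{"dp":[5,-168,4],"angular":[0,0,0]},{"dp":[5,-168,4],"angular":[0,0,0]}]'
python3 - <<'E'
from h import *
d=ctrl.snapshot("wrist");np.savez("w8.npz",**d)
for e in(dict(np.load("w5.npz")),d):
  k=heights(e,533,-12,20);k=k[(k[:,2]>82)&(k[:,2]<94)];print("knob",np.round(k.mean(0),1),np.round(cv2.minAreaRect(k[:,:2].astype(np.float32))[0],1))
for p in((697,14),(690,-65.6),(617,21),(610,-58)):print(top(d,*p,35))
go([615.6,21.9,140],-95)
print("tray",heights(d,453,348,60).shape)
E
```

```text
time: 38.4
tcp_pos: [0.532, -0.0116, 0.0714]
tool_rot: [-0.094, -2.177, 2.177]
ft_force: [0.3, 0.7, -0.6]
grip_width: 0.491
time: 39.15
tcp_pos: [0.5266, -0.0151, 0.2392]
tool_rot: [-0.094, -2.177, 2.177]
ft_force: [-0.0, 0.1, 0.5]
grip_width: 0.493
knob [533.3 -12.1  87.1] [532.8 -12. ]
knob [533.2 -12.4  87.1] [532.5 -12.3]
(array([693.5,  14.2,  39.2]), 'tilt', array([0.016, 0.001]), 'rect', array([693.7,  14.5,  38.2,  38.5,  85.2]), 1886)
(array([686.5, -65.6,  39.3]), 'tilt', array([ 0.007, -0.012]), 'rect', array([686.4, -65.9,  28.3,  51.9,  84.9]), 1870)
(array([614.9,  18.7,  39.3]), 'tilt', array([0.001, 0.   ]), 'rect', array([614.9,  18.8,  45.1,  44.9,  20.8]), 1702)
(array([606.8, -57.3,  39.3]), 'tilt', array([ 0.004, -0.008]), 'rect', array([606.8, -57.4,  32.8,  33.1,  58.3]), 916)
dp [-85.8  98.5 -44.6] ang [-0.     0.     0.002]
tray (4879, 3)
```

The knob is back within 0.3 mm of its start after three counted turns. The nest advanced about 6 mm, and all four blanks are still seated flat. Now unloading: large round first.

```bash
python3 -m pendant '[{"dp":[-20,5,-10],"angular":[0,0,0]},{"dp":[-65,30,-31],"angular":[0,0,0]},{"dp":[-85,70,-41.5],"angular":[0,0,0]},{"dp":[-85,120,-41.5],"angular":[0,0,0]},{"dp":[-85,160,-41.5],"angular":[0,0,0]},{"dp":[-85,160,-41.5],"angular":[0,0,0]},{"dp":[-85,160,-41.5],"angular":[0,0,0]}]' 62
python3 - <<'E'
from h import *
go([614.9,18.8,51.5],-95)
d=ctrl.snapshot("top");np.savez("t2.npz",**d)
hsv=cv2.cvtColor(d["frame"],cv2.COLOR_BGR2HSV);b=blob((hsv[...,1]<70)&(hsv[...,2]>110),167,298);print(shape(d,b,.014))
E
```

```text
time: 40.08
tcp_pos: [0.6154, 0.0185, 0.0798]
tool_rot: [-0.095, -2.176, 2.177]
ft_force: [-0.2, -0.5, 0.2]
grip_width: 0.669
dp [ 0.5 28.3 -0.3] ang [-0.    -0.     0.001]
(array([421.7, 184.2]), array([398.1, 233.6]), array([604. , 482.4]), 4.8, 20863)
```

```bash
python3 -m pendant '[{"dp":[0,15,0],"angular":[0,0,0]},{"dp":[0,28,0],"angular":[0,0,0]},{"dp":[0,28,0],"angular":[0,0,0]}]'
python3 -m pendant '[{"dp":[0,0,0],"angular":[0,0,0]},{"dp":[0,0,0],"angular":[0,0,0]},{"dp":[0,0,0],"angular":[0,0,0]},{"dp":[0,0,0],"angular":[0,0,0]}]' 0
python3 -m pendant '[{"dp":[0,-20,0],"angular":[0,0,0]},{"dp":[0,-60,0],"angular":[0,0,0]},{"dp":[0,-88,0],"angular":[0,0,0]},{"dp":[0,-88,0],"angular":[0,0,0]}]'
python3 -c "
from h import *
go([490,289,100],-95)"
```

```text
time: 40.5
tcp_pos: [0.6146, 0.0187, 0.0506]
tool_rot: [-0.093, -2.176, 2.176]
ft_force: [-0.4, 0.1, -0.4]
grip_width: 0.662
time: 41.0
tcp_pos: [0.6157, 0.019, 0.0519]
tool_rot: [-0.096, -2.178, 2.177]
ft_force: [0.1, 1.2, 0.9]
grip_width: 0.472
time: 41.5
tcp_pos: [0.6162, 0.0184, 0.1416]
tool_rot: [-0.099, -2.179, 2.178]
ft_force: [0.3, 0.3, -1.0]
grip_width: 0.469
dp [ 149.5   41.2 -258.5] ang [ 0.    -0.    -0.003]
```

```bash
python3 -m pendant '[{"dp":[12,0,-22],"angular":[0,0,0]},{"dp":[39,0,-67],"angular":[0,0,0]},{"dp":[66,0,-114],"angular":[0,0,0]},{"dp":[93,0,-161],"angular":[0,0,0]},{"dp":[120,0,-208],"angular":[0,0,0]},{"dp":[140,20,-243],"angular":[0,0,0]},{"dp":[149,41,-258],"angular":[0,0,0]},{"dp":[149,41,-258],"angular":[0,0,0]}]'
python3 -m pendant '[{"dp":[0,30,0],"angular":[0,0,0]},{"dp":[0,55,0],"angular":[0,0,0]},{"dp":[0,55,0],"angular":[0,0,0]}]'
python3 -c "
from h import *
go([490,289,32],-95)"
```

```text
time: 42.5
tcp_pos: [0.4873, 0.2892, 0.0964]
tool_rot: [-0.088, -2.174, 2.179]
ft_force: [0.1, -1.2, -0.2]
grip_width: 0.472
time: 42.88
tcp_pos: [0.4893, 0.2866, 0.0426]
tool_rot: [-0.095, -2.172, 2.177]
ft_force: [-0.0, 0.5, -0.1]
grip_width: 0.474
dp [-0.5 10.6 -2.5] ang [-0.002 -0.002  0.002]
```

```bash
python3 -m pendant '[{"dp":[0,6,0],"angular":[0,0,0]},{"dp":[0,10,0],"angular":[0,0,0]},{"dp":[0,10,0],"angular":[0,0,0]}]'
python3 -m pendant '[{"dp":[0,0,0],"angular":[0,0,0]},{"dp":[0,0,0],"angular":[0,0,0]},{"dp":[0,0,0],"angular":[0,0,0]}]' 60
python3 -m pendant '[{"dp":[0,-20,0],"angular":[0,0,0]},{"dp":[0,-60,0],"angular":[0,0,0]},{"dp":[0,-110,0],"angular":[0,0,0]},{"dp":[0,-110,0],"angular":[0,0,0]}]'
python3 - <<'E'
from h import *
d=ctrl.snapshot("wrist");cv2.imwrite("pics/w9.png",d["frame"])
print(top(d,490,289,35,15,28))
h=heights(d,455,346,200);q=h[(h[:,2]>12)&(h[:,2]<15)];print(np.round(cv2.minAreaRect(q[:,:2].astype(np.float32)),1) if 0 else cv2.minAreaRect(q[:,:2].astype(np.float32)))
go([606.8,-57.4,140],-95)
E
```

```text
time: 43.25
tcp_pos: [0.4895, 0.2886, 0.0339]
tool_rot: [-0.095, -2.177, 2.177]
ft_force: [0.8, -0.4, -0.4]
grip_width: 0.472
time: 43.62
tcp_pos: [0.4894, 0.2887, 0.0337]
tool_rot: [-0.095, -2.177, 2.177]
ft_force: [0.2, -0.6, -0.9]
grip_width: 0.644
time: 44.12
tcp_pos: [0.4909, 0.2895, 0.147]
tool_rot: [-0.1, -2.183, 2.175]
ft_force: [-0.2, -0.2, -0.7]
grip_width: 0.648
(array([489.3, 288.4,  19.2]), 'tilt', array([-0.003, -0.   ]), 'rect', array([488.8, 288.6,  45.1,  45.3,  40.1]), 2153)
((471.58251953125, 323.54058837890625), (286.771240234375, 252.54774475097656), 34.18471145629883)
dp [-146.5    4.7  335.2] ang [ 0.002  0.    -0.002]
```

View pics/w9.png

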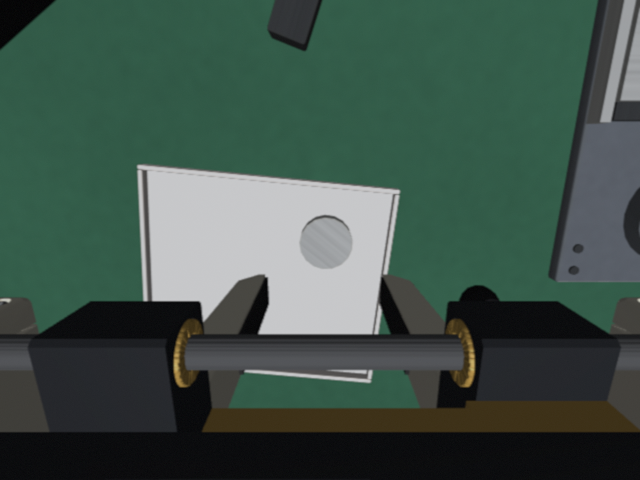

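The large round lies flat in the tray at (326,242) with its top at 19 mm. Next the small round.

```bash
python3 -m pendant '[{"dp":[-10,0,23],"angular":[0,0,0]},{"dp":[-32,0,73],"angular":[0,0,0]},{"dp":[-54,0,123],"angular":[0,0,0]},{"dp":[-76,0,174],"angular":[0,0,0]},{"dp":[-98,0,225],"angular":[0,0,0]},{"dp":[-120,0,275],"angular":[0,0,0]},{"dp":[-140,0,320],"angular":[0,0,0]},{"dp":[-146,5,335],"angular":[0,0,0]}]' 50
python3 -m pendant '[{"dp":[0,20,0],"angular":[0,0,0]},{"dp":[0,40,0],"angular":[0,0,0]},{"dp":[0,40,0],"angular":[0,0,0]},{"dp":[0,40,0],"angular":[0,0,0]}]'
python3 - <<'E'
from h import *
d=ctrl.snapshot("wrist")
print(top(d,606.8,-57.4,28),top(d,686,-65.6,34))
go([606.8,-57.4,51.5],-95)
E
```

```text
time: 45.18
tcp_pos: [0.6056, -0.0616, 0.1373]
tool_rot: [-0.099, -2.173, 2.175]
ft_force: [0.7, -0.3, 0.4]
grip_width: 0.536
time: 45.68
tcp_pos: [0.6054, -0.0572, 0.0984]
tool_rot: [-0.093, -2.177, 2.177]
ft_force: [0.2, 0.1, 0.9]
grip_width: 0.536
(array([607.9, -57.6,  39.1]), 'tilt', array([-0.028,  0.   ]), 'rect', array([606.9, -57.4,  33. ,  33.5,  85.1]), 2019) (array([687.7, -65.9,  39.3]), 'tilt', array([ 0.   , -0.001]), 'rect', array([686.9, -65.9,  28. ,  51.6,  84.9]), 4321)
dp [-1.1 47.4 -0. ] ang [ 0.     0.001 -0.   ]
```

```bash
python3 -m pendant '[{"dp":[-1,25,0],"angular":[0,0,0]},{"dp":[-1,45,0],"angular":[0,0,0]},{"dp":[-1,47,0],"angular":[0,0,0]},{"dp":[-1,47,0],"angular":[0,0,0]}]'
python3 -m pendant '[{"dp":[0,0,0],"angular":[0,0,0]},{"dp":[0,0,0],"angular":[0,0,0]},{"dp":[0,0,0],"angular":[0,0,0]},{"dp":[0,0,0],"angular":[0,0,0]}]' 0
python3 -m pendant '[{"dp":[0,-20,0],"angular":[0,0,0]},{"dp":[0,-60,0],"angular":[0,0,0]},{"dp":[0,-88,0],"angular":[0,0,0]},{"dp":[0,-88,0],"angular":[0,0,0]}]'
python3 -c "
from h import *
go([402,305,100],-95)"
```

```text
time: 46.22
tcp_pos: [0.607, -0.0578, 0.0524]
tool_rot: [-0.096, -2.177, 2.177]
ft_force: [-0.7, -0.7, -0.1]
grip_width: 0.539
time: 46.72
tcp_pos: [0.6069, -0.0579, 0.0522]
tool_rot: [-0.096, -2.177, 2.177]
ft_force: [-0.1, -0.1, 6.0]
grip_width: 0.345
time: 47.22
tcp_pos: [0.6077, -0.058, 0.1417]
tool_rot: [-0.099, -2.179, 2.178]
ft_force: [0.8, 0.4, -0.7]
grip_width: 0.345
dp [ 236.7   40.9 -343.7] ang [ 0.    -0.    -0.004]
```

```bash
python3 -m pendant '[{"dp":[14,0,-20],"angular":[0,0,0]},{"dp":[45,0,-65],"angular":[0,0,0]},{"dp":[77,0,-112],"angular":[0,0,0]},{"dp":[109,0,-159],"angular":[0,0,0]},{"dp":[141,0,-206],"angular":[0,0,0]},{"dp":[173,0,-253],"angular":[0,0,0]},{"dp":[205,0,-300],"angular":[0,0,0]},{"dp":[229,20,-335],"angular":[0,0,0]}]'
python3 -m pendant '[{"dp":[7,25,-9],"angular":[0,0,0]},{"dp":[7,60,-9],"angular":[0,0,0]},{"dp":[7,75,-9],"angular":[0,0,0]},{"dp":[7,75,-9],"angular":[0,0,0]}]'
python3 -c "
from h import *
go([402,305,32],-95)"
```

```text
time: 48.22
tcp_pos: [0.4064, 0.2982, 0.1195]
tool_rot: [-0.094, -2.179, 2.177]
ft_force: [0.8, -0.3, -0.2]
grip_width: 0.34
time: 48.72
tcp_pos: [0.401, 0.3045, 0.0436]
tool_rot: [-0.094, -2.173, 2.178]
ft_force: [-0.1, 0.2, -0.7]
grip_width: 0.342
dp [-0.9 11.6 -0.6] ang [-0.002 -0.001  0.002]
```

```bash
python3 -m pendant '[{"dp":[0,6,0],"angular":[0,0,0]},{"dp":[0,10.5,0],"angular":[0,0,0]},{"dp":[0,10.5,0],"angular":[0,0,0]}]'
python3 -m pendant '[{"dp":[0,0,0],"angular":[0,0,0]},{"dp":[0,0,0],"angular":[0,0,0]},{"dp":[0,0,0],"angular":[0,0,0]}]' 48
python3 -m pendant '[{"dp":[0,-20,0],"angular":[0,0,0]},{"dp":[0,-60,0],"angular":[0,0,0]},{"dp":[0,-110,0],"angular":[0,0,0]},{"dp":[0,-110,0],"angular":[0,0,0]}]'
python3 - <<'E'
from h import *
d=ctrl.snapshot("wrist")
print(top(d,402,305,25,15,28))
go([693.7,14.5,140],-95)
E
```

```text
time: 49.1
tcp_pos: [0.4016, 0.3054, 0.0343]
tool_rot: [-0.095, -2.177, 2.177]
ft_force: [0.6, -0.1, -1.2]
grip_width: 0.338
time: 49.48
tcp_pos: [0.4015, 0.3054, 0.0342]
tool_rot: [-0.095, -2.177, 2.177]
ft_force: [-1.1, 0.3, -0.7]
grip_width: 0.517
time: 49.98
tcp_pos: [0.4027, 0.3064, 0.1471]
tool_rot: [-0.099, -2.183, 2.174]
ft_force: [0.4, -0.3, -0.6]
grip_width: 0.517
(array([402.1, 304.9,  19.2]), 'tilt', array([-0.007,  0.006]), 'rect', array([401.6, 304.6,  32.6,  33.6,  84.5]), 1168)
dp [-315.9    5.5  265.1] ang [ 0.003  0.    -0.002]
```

Flat in the tray. Next the square.

```bash
python3 -m pendant '[{"dp":[-23,0,20],"angular":[0,0,0]},{"dp":[-66,0,56],"angular":[0,0,0]},{"dp":[-110,0,93],"angular":[0,0,0]},{"dp":[-154,0,130],"angular":[0,0,0]},{"dp":[-198,0,167],"angular":[0,0,0]},{"dp":[-242,0,203],"angular":[0,0,0]},{"dp":[-284,0,239],"angular":[0,0,0]},{"dp":[-316,5,265],"angular":[0,0,0]}]' 54
python3 -m pendant '[{"dp":[0,20,0],"angular":[0,0,0]},{"dp":[0,40,0],"angular":[0,0,0]},{"dp":[0,40,0],"angular":[0,0,0]},{"dp":[0,40,0],"angular":[0,0,0]}]'
python3 - <<'E'
from h import *
d=ctrl.snapshot("wrist")
print(top(d,693.7,14.5,30))
go([693.7,14.5,51.5],-95)
E
```

```text
time: 51.02
tcp_pos: [0.6941, 0.0113, 0.1373]
tool_rot: [-0.095, -2.175, 2.176]
ft_force: [0.6, 0.9, 0.2]
grip_width: 0.577
time: 51.52
tcp_pos: [0.6927, 0.015, 0.099]
tool_rot: [-0.093, -2.178, 2.177]
ft_force: [0.2, 0.2, 0.4]
grip_width: 0.583
(array([695.2,  14.5,  39.1]), 'tilt', array([-0.017, -0.001]), 'rect', array([694. ,  14.6,  38. ,  38.2,  84.9]), 3251)
dp [-0.6 48.   0.3] ang [ 0.     0.001 -0.   ]
```

```bash
python3 -m pendant '[{"dp":[-1,25,0],"angular":[0,0,0]},{"dp":[-1,45,0],"angular":[0,0,0]},{"dp":[-1,47,0],"angular":[0,0,0]},{"dp":[-1,47,0],"angular":[0,0,0]}]'
python3 -m pendant '[{"dp":[0,0,0],"angular":[0,0,0]},{"dp":[0,0,0],"angular":[0,0,0]},{"dp":[0,0,0],"angular":[0,0,0]},{"dp":[0,0,0],"angular":[0,0,0]}]' 0
python3 -m pendant '[{"dp":[0,-20,0],"angular":[0,0,0]},{"dp":[0,-60,0],"angular":[0,0,0]},{"dp":[0,-88,0],"angular":[0,0,0]},{"dp":[0,-88,0],"angular":[0,0,0]}]'
python3 -c "
from h import *
go([508,387,100],-95)"
```

```text
time: 52.08
tcp_pos: [0.6943, 0.0138, 0.0524]
tool_rot: [-0.095, -2.177, 2.177]
ft_force: [0.9, 0.6, 0.5]
grip_width: 0.583
time: 52.58
tcp_pos: [0.6945, 0.0138, 0.0527]
tool_rot: [-0.096, -2.177, 2.177]
ft_force: [-1.3, -0.7, 5.7]
grip_width: 0.401
time: 53.08
tcp_pos: [0.6952, 0.0136, 0.1433]
tool_rot: [-0.1, -2.179, 2.178]
ft_force: [0.9, 0.7, -1.4]
grip_width: 0.401
dp [ 219.3   42.7 -355.6] ang [ 0.001 -0.    -0.004]
```

```bash
python3 -m pendant '[{"dp":[13,0,-21],"angular":[0,0,0]},{"dp":[42,0,-69],"angular":[0,0,0]},{"dp":[71,0,-116],"angular":[0,0,0]},{"dp":[101,0,-164],"angular":[0,0,0]},{"dp":[131,0,-212],"angular":[0,0,0]},{"dp":[161,0,-260],"angular":[0,0,0]},{"dp":[190,0,-308],"angular":[0,0,0]},{"dp":[212,20,-344],"angular":[0,0,0]}]'
python3 -m pendant '[{"dp":[7,25,-11],"angular":[0,0,0]},{"dp":[7,60,-11],"angular":[0,0,0]},{"dp":[7,77,-11],"angular":[0,0,0]},{"dp":[7,77,-11],"angular":[0,0,0]}]'
python3 -c "
from h import *
go([508,387,32],-95)"
```

```text
time: 54.08
tcp_pos: [0.5099, 0.3786, 0.1199]
tool_rot: [-0.091, -2.179, 2.177]
ft_force: [0.2, 1.0, -0.8]
grip_width: 0.403
time: 54.58
tcp_pos: [0.5056, 0.3859, 0.0416]
tool_rot: [-0.092, -2.173, 2.178]
ft_force: [-0.1, 0.2, -0.3]
grip_width: 0.402
dp [-2.4  9.6 -1.3] ang [-0.002  0.     0.003]
```

```bash
python3 -m pendant '[{"dp":[0,5,0],"angular":[0,0,0]},{"dp":[0,8.5,0],"angular":[0,0,0]},{"dp":[0,8.5,0],"angular":[0,0,0]}]'
python3 -m pendant '[{"dp":[0,0,0],"angular":[0,0,0]},{"dp":[0,0,0],"angular":[0,0,0]},{"dp":[0,0,0],"angular":[0,0,0]}]' 52
python3 -m pendant '[{"dp":[0,-20,0],"angular":[0,0,0]},{"dp":[0,-60,0],"angular":[0,0,0]},{"dp":[0,-110,0],"angular":[0,0,0]},{"dp":[0,-110,0],"angular":[0,0,0]}]'
python3 - <<'E'
from h import *
d=ctrl.snapshot("wrist")
print(top(d,507,387,32,15,28))
go([686.6,-65.9,140],-95)
E
```

```text
time: 54.95
tcp_pos: [0.5071, 0.3865, 0.035]
tool_rot: [-0.096, -2.177, 2.176]
ft_force: [-0.2, 1.4, 0.3]
grip_width: 0.407
time: 55.32
tcp_pos: [0.507, 0.3865, 0.0347]
tool_rot: [-0.095, -2.177, 2.177]
ft_force: [0.8, -0.7, -0.2]
grip_width: 0.557
time: 55.82
tcp_pos: [0.5089, 0.3877, 0.1497]
tool_rot: [-0.101, -2.185, 2.173]
ft_force: [0.2, 0.1, -0.6]
grip_width: 0.56
(array([507.3, 386. ,  19.2]), 'tilt', array([-0.007,  0.001]), 'rect', array([506.6, 386.1,  38.1,  37.8,  85.4]), 1870)
dp [-217.6    6.7  435.8] ang [ 0.003  0.    -0.003]
```

```bash
python3 -m pendant '[{"dp":[-13,0,25],"angular":[0,0,0]},{"dp":[-39,0,78],"angular":[0,0,0]},{"dp":[-65,0,130],"angular":[0,0,0]},{"dp":[-91,0,182],"angular":[0,0,0]},{"dp":[-117,0,234],"angular":[0,0,0]},{"dp":[-143,0,286],"angular":[0,0,0]},{"dp":[-169,0,338],"angular":[0,0,0]},{"dp":[-195,0,390],"angular":[0,0,0]}]' 44
python3 -m pendant '[{"dp":[-22,6,45],"angular":[0,0,0]},{"dp":[-22,30,45],"angular":[0,0,0]},{"dp":[-22,48,45],"angular":[0,0,0]},{"dp":[-22,48,45],"angular":[0,0,0]},{"dp":[-22,48,45],"angular":[0,0,0]}]'
python3 - <<'E'
from h import *
d=ctrl.snapshot("wrist")
print(top(d,686.8,-65.9,32))
go([686.6,-65.9,51.5],-95)
E
```

```text
time: 56.88
tcp_pos: [0.667, -0.0207, 0.1437]
tool_rot: [-0.093, -2.176, 2.176]
ft_force: [0.3, 1.5, 0.5]
grip_width: 0.476
time: 57.5
tcp_pos: [0.6853, -0.0648, 0.0968]
tool_rot: [-0.093, -2.178, 2.177]
ft_force: [0.8, -0.4, 0.5]
grip_width: 0.475
(array([688.6, -66. ,  39.2]), 'tilt', array([-0.008,  0.   ]), 'rect', array([687.1, -65.8,  28. ,  52. ,  84.9]), 3297)
dp [-1.1 45.7  0.8] ang [ 0.     0.001 -0.001]
```

```bash
python3 -m pendant '[{"dp":[-1,25,0.5],"angular":[0,0,0]},{"dp":[-1,43,0.5],"angular":[0,0,0]},{"dp":[-1,45,0.5],"angular":[0,0,0]},{"dp":[-1,45,0.5],"angular":[0,0,0]}]'
python3 -m pendant '[{"dp":[0,0,0],"angular":[0,0,0]},{"dp":[0,0,0],"angular":[0,0,0]},{"dp":[0,0,0],"angular":[0,0,0]},{"dp":[0,0,0],"angular":[0,0,0]}]' 0
python3 -m pendant '[{"dp":[0,-20,0],"angular":[0,0,0]},{"dp":[0,-60,0],"angular":[0,0,0]},{"dp":[0,-88,0],"angular":[0,0,0]},{"dp":[0,-88,0],"angular":[0,0,0]}]'
python3 -c "
from h import *
go([420,401,100],-95)"
```

```text
time: 58.05
tcp_pos: [0.6863, -0.0663, 0.0519]
tool_rot: [-0.095, -2.177, 2.177]
ft_force: [-0.5, -1.3, -0.1]
grip_width: 0.475
time: 58.55
tcp_pos: [0.6865, -0.0664, 0.0522]
tool_rot: [-0.096, -2.177, 2.177]
ft_force: [-1.1, -0.0, 5.5]
grip_width: 0.297
time: 59.05
tcp_pos: [0.6872, -0.0666, 0.1428]
tool_rot: [-0.1, -2.179, 2.179]
ft_force: [-0.3, -0.3, -1.0]
grip_width: 0.299
dp [ 307.2   41.7 -442.5] ang [ 0.    -0.    -0.004]
```

```bash
python3 -m pendant '[{"dp":[14,0,-21],"angular":[0,0,0]},{"dp":[46,0,-66],"angular":[0,0,0]},{"dp":[78,0,-112],"angular":[0,0,0]},{"dp":[110,0,-158],"angular":[0,0,0]},{"dp":[142,0,-204],"angular":[0,0,0]},{"dp":[174,0,-250],"angular":[0,0,0]},{"dp":[206,0,-296],"angular":[0,0,0]},{"dp":[238,0,-342],"angular":[0,0,0]}]'
python3 -m pendant '[{"dp":[32,0,-46],"angular":[0,0,0]},{"dp":[60,15,-87],"angular":[0,0,0]},{"dp":[69,40,-100],"angular":[0,0,0]},{"dp":[69,80,-100],"angular":[0,0,0]},{"dp":[69,97,-100],"angular":[0,0,0]},{"dp":[69,97,-100],"angular":[0,0,0]},{"dp":[69,97,-100],"angular":[0,0,0]}]'
python3 -c "
from h import *
go([420,401,32],-95)"
```

```text
time: 60.05
tcp_pos: [0.4758, 0.2969, 0.1387]
tool_rot: [-0.091, -2.175, 2.178]
ft_force: [1.3, 0.8, -0.2]
grip_width: 0.292
time: 60.92
tcp_pos: [0.4192, 0.4006, 0.0434]
tool_rot: [-0.096, -2.177, 2.176]
ft_force: [0.3, -0.5, -0.6]
grip_width: 0.297
dp [-0.8 11.4 -0.4] ang [ 0.001 -0.001 -0.   ]
```

```bash
python3 -m pendant '[{"dp":[0,6,0],"angular":[0,0,0]},{"dp":[0,10.5,0],"angular":[0,0,0]},{"dp":[0,10.5,0],"angular":[0,0,0]}]'
python3 -m pendant '[{"dp":[0,0,0],"angular":[0,0,0]},{"dp":[0,0,0],"angular":[0,0,0]},{"dp":[0,0,0],"angular":[0,0,0]}]' 42
python3 -m pendant '[{"dp":[0,-20,0],"angular":[0,0,0]},{"dp":[0,-60,0],"angular":[0,0,0]},{"dp":[0,-110,0],"angular":[0,0,0]},{"dp":[-40,-160,0],"angular":[0,0,0]},{"dp":[-60,-200,0],"angular":[0,0,0]},{"dp":[-60,-200,0],"angular":[0,0,0]},{"dp":[-60,-200,0],"angular":[0,0,0]}]'
python3 - <<'E'
from h import *
d=ctrl.snapshot("wrist");cv2.imwrite("pics/w10.png",d["frame"])
for p in((420,401),(507,386),(402,305),(489,288.5)):print(top(d,*p,32,15,28))
d=ctrl.snapshot("scene");cv2.imwrite("pics/s2.png",d["frame"])
E
```

```text
time: 61.3
tcp_pos: [0.419, 0.4008, 0.0322]
tool_rot: [-0.095, -2.177, 2.176]
ft_force: [0.4, -0.5, -0.4]
grip_width: 0.296
time: 61.68
tcp_pos: [0.4188, 0.4006, 0.0321]
tool_rot: [-0.095, -2.177, 2.177]
ft_force: [-0.8, -0.9, 0.1]
grip_width: 0.449
time: 62.55
tcp_pos: [0.4777, 0.3953, 0.2314]
tool_rot: [-0.093, -2.176, 2.177]
ft_force: [-0.2, 0.6, -0.8]
grip_width: 0.454
(array([420.8, 400.2,  19.2]), 'tilt', array([-0.005,  0.003]), 'rect', array([419.8, 400.6,  27.7,  51.9,  85.4]), 1067)
(array([506.7, 386.2,  19.3]), 'tilt', array([0.001, 0.   ]), 'rect', array([506.3, 386. ,  37.7,  38. ,  84.9]), 1263)
(array([402.5, 305.4,  19.1]), 'tilt', array([-0.015, -0.008]), 'rect', array([402.3, 304.6,  33.4,  32. ,  29.5]), 630)
(array([489.1, 289.1,  19.2]), 'tilt', array([-0.004, -0.007]), 'rect', array([488.6, 288.6,  45.2,  45.3,  71.4]), 1393)
```

View pics/w10.png

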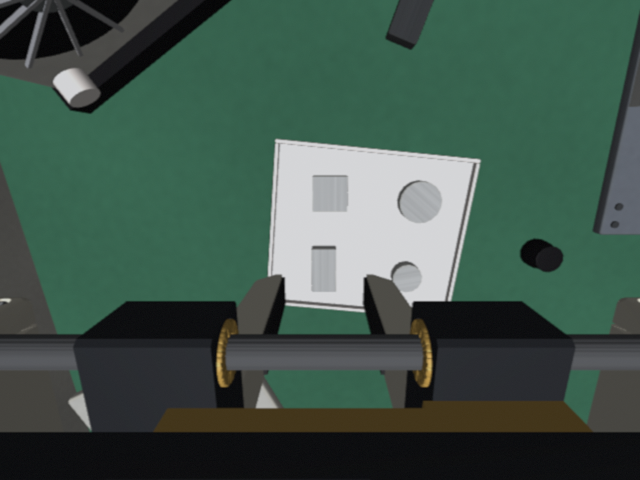

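View pics/s2.png

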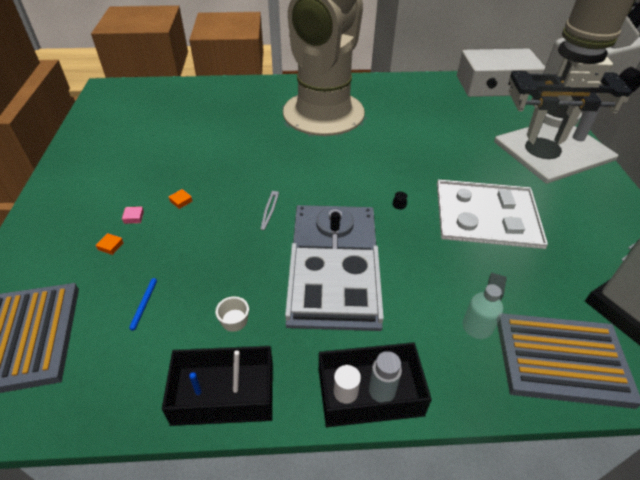

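All four blanks lie flat in the tray: square (330,194), large round (420,202), oblong (324,268) and small round (407,277). The scene view shows the bystanders and look-alikes where they were, and the nest empty.

```bash
python3 -c "
from workcell import ctrl
print(ctrl.finish_job())"
```

```text
the job is handed in; nothing more can be done
None
```

The job is done and handed in at about 63 s of the 210 s allowed. All four blanks were present and each was seated in its own cavity. I then turned the crank three full turns clockwise, released it with the blanks still in the nest, and unloaded all four into the white tray.

**Nest:** every blank lay flat with its top 39–40 mm above the bench, both before and after cranking. The nest moved about 6 mm as expected.

**Crank:** three full circles of rows, with the grip never slackening. After release the knob was within about 0.3 mm of its starting position. The turn count rests on the commanded circles, as there is no counter.

**Tray:** all four blanks lie flat, tops at 19 mm (20 mm expected; depth reads about 1 mm low throughout). The scene picture shows the bystanders and the orange and pink look-alikes where they were; I checked these by eye, not by measurement.

**Disagreements:**
- Top-camera positions differed from the wrist camera by about 2–3 mm, and I used the wrist camera.
- One attempt to re-measure the tray outline from the top camera failed because the arm was in view, so I relied on the first measurement.
- No check failed at the end.

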